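# Put a bottle of wax resist in the bottle warmer and set its thermostat dial

## Robot

A 7-joint arm with a two-finger parallel gripper is mounted at the origin on a cart in front of the work surface, level with it; the furniture and walls round the work are solid. World frame = base frame: x ahead of the robot, y to its left, z up, the work surface at z = 0. Lengths are in mm, angles in rad, forces in N, time in s.
With the tool pointing down it reaches from about 375 to 925 mm from the base axis. Payload 3.1 kg.
Tool frame: the origin (TCP) lies between the finger pads; the fingertips stand r.tip_extent ahead of it and the grasp point (between the pads) lies 11 mm behind it (r.tip_extent is the distance from the TCP to the fingertips, in mm); z points along the fingers, y is the line along which they close (so a half turn about z gives the same grasp; the last joint's range is limited). The gripper opens to 85 mm and grips with 20 to 120 N. Pads are 22 mm wide; open, the fingers measure 114 mm over their backs; the gripper's body (76 mm by 85 mm) begins 54 mm behind the grasp point. The pads swing forward as they close: fully open they stand 13 mm farther back than shut.
Start: joints at [1.151, 0.383, 0.044, 1.598, -0.018, 1.161, -0.05], TCP at [205.598, -616.63, 239.269] pointing down, gripper open.
Joint ranges: [-2.61, 2.61], [-0.41, 2.15], [-1.48, 1.57], [0, 2.5], [-1.57, 4.71], [0.05, 1.97], [-2.85, 2.85]. Speed limits (rad/s): [2.79, 2.79, 3.14, 3.14, 3.14, 3.14, 3.14].

## Interface

Orientations are given as a unit quaternion [x, y, z, w].
In Python, from station import telemetry, optics, r gives the robot as it stands.
- The arm moves only by the tool carry_out, never from a script. Its argument "steps" is a list of rows, each an object of numbers: "x", "y", "z": the shift along the tool's x, y, z in m; "ax", "ay", "az": the turn, a rotation vector about the tool's x, y, z in degrees; "gripper": the finger opening in m, from 0 to 0.0854. In form: [{"x": .., "y": .., "z": .., "ax": .., "ay": .., "az": .., "gripper": ..}, ...]. A call has 1 to 12 rows; each row is the pose to reach, as a shift and turn from the pose commanded when the call began, along the tool's axes at that moment; what a row does not reach only later rows make up. A row lasts 1/12 s, in which the tool goes at most 41.7 mm and 7.16 degrees, less where a joint would pass 70% of its speed; a pose out of reach is approached as far as the arm can. A call with a gripper value outside its range is refused whole. The fingers move at their own pace and stop on an object; "newtons" is the grip in N (left out, the last holds). Time passes only in rows, so rows that repeat a pose let the fingers close. It gives the time, the measured TCP pose, the force, the opening and the grip force at its end, in the units of the state.
- telemetry.get_obs(): the state, without advancing time (a new reading comes with each control period).
- optics.capture(name): name is "scene" or "side" or "wrist"; returns the picture (400x640x3 uint8, red, green, blue); there is no depth.
- optics.calibration(name): a dict with "fx", "fy", "cx", "cy" (pixels), "R" (3x3) and "t" (3): a world point X has camera coordinates R X + t. Camera axes: x right, y down, z forward; pixel columns grow to the right and rows downward; lengths in mm; the calibration is good to about 2 mm. A picture is of the moment at which its call begins: read the wrist's pose just before it. calibration takes no time and is no camera call; for the wrist camera it gives the pose at the moment of the call.
- r.hand_in(): hands the job in; it is judged then, once.
The state is a dict: "time": time; "joint_positions": joint angles; "qd": joint speeds; "joint_torque": joint torques, N m; "ee_pos": TCP position; "orientation": TCP orientation; "ft_force": force on the tool from outside, world axes, zero at the start; "ft_torque": the same for the moment, N m; "finger_gap": finger opening in mm; "grasp_force": force on a finger pad.
Only numpy, scipy, OpenCV 4.12 (cv2) and the standard library are available. Lean on these libraries where they do the work, as an engineer would, in place of code of your own. Each camera call takes 0.05 s, during which the arm holds its last target. There are 200 camera calls.

## Task

Warm up the bottle of wax resist that lies in the sloping wooden rest: stand it upright on the chest top and let go of it, then take it afresh from above and lower it to the bottom of the empty warmer well that it just fits. Set the warmer's thermostat dial to mark 6 of its 0-to-10 scale, before or after. Leave the other bottles and things as they are.

Things in the scene. Friction and masses are not known exactly. Their poses are not given: they have to be found in the camera images.
- wax_bottle: Loose needle-tip squeeze bottle of middle width, about 70 g, lying in the wooden rest. Round body 42 mm in diameter, 57 mm tall; round cap 30 mm in diameter from 57 to 68 mm above the underside; then a thin needle with a pin up to 105 mm, which takes no grip. Origin: centre of its underside. z axis: from the underside to the needle.
- rest: Wooden rest, fixed: board 100 x 58 x 9 mm, two dowels, a stop at the low end. Origin: centre of its underside; x: level, to the high end. The bottle lies in it 45 degrees above level, needle to +x, its underside's centre at x = -26 mm, 38 mm up. What is under the bottle is 36 mm wide, so fingers pass both sides. Between rest and warmer the chest top is free, 85 mm or more, for standing the bottle.
- warmer: Bottle warmer, fixed, 196 mm wide (y), x from -97 to 96 mm: at the back a level metal deck 70 mm high with three round wells in a row along y at x = 48 mm; at the front a panel with the dial, sloping 20 degrees down to the front. Origin: on the chest top, under the line where panel and deck meet; x: level, from the front to the back; y to its left.
- well_m (a point): Centre of the mouth (70 mm above the chest top) of the middle well, which is for the bottle: 45 mm in diameter, 45 mm deep, 2 mm chamfer, empty at the start. The well at its left (54 mm away) is empty too but only 35 mm wide; the one at its right (67 mm away) is 53 mm wide and holds the wide bottle, whose cap stands some 25 mm above the deck.
- dial (a joint): Dial angle in rad, 0 (mark 0) to 4.712 (mark 10), clockwise from above; 0.4712 a mark, so mark 6 is 2.827. Friction about 0.05 N m; stays where it is left. Black ticks on the panel every half mark (13.5 degrees): longest at 0, 5, 10, middle at the other whole marks, short at the halves. Mark 0 lies 45 degrees left of straight to the front, 5 straight to the back (up the slope), 10 front right.
- dial_grip (a point): On the dial's axis, 30 mm above the panel, 2 mm below the top of its grip bar. Turns with the dial; z: its axis, out of the panel, leaning 20 degrees from vertical to the warmer's front; x: along the bar to the pointer. Black dial: skirt 66 mm in diameter, 7 mm high, on it a bar 16 mm wide, 25 mm high, 54 mm long, pointed at one end, with a white line on top. Take it across the bar's flat sides.
- dial_pointer (a point): Tip of the dial's pointer, at the skirt's edge, 33 mm from the axis.
- wide_bottle: Wide needle-tip bottle (50 mm in diameter, 96 mm tall) standing in the right-hand well of the warmer; stays there. Origin: centre of its underside.
- slim_bottle: Slim needle-tip bottle (32 mm in diameter, 113 mm tall) standing on the chest top to the right of the warmer; bystander. Origin: centre of its underside.
- tin: Flat blue-green tin 70 x 98 x 30 mm at the back left of the chest top; bystander. Origin: centre of its underside.
- pins: Small plywood box 54 x 84 x 29 mm at the front left; bystander. Origin: centre of its underside.
- mug: Hand-built glazed beast mug, 130 x 189 x 128 mm, at the back right, does not move. Origin: centre of its underside.
There are look-alikes about, which are no part of the job. Leave any red or yellow look-alike of the wide_bottle alone.

How it is judged:
By the outcome, as a careful person would: the job done as asked, in the order asked, and still so for the second after the job is handed in, with the robot touching nothing.
It also fails if it takes over 72 s, if anything falls off the work surface, if the arm or the gripper's body presses on something with over 40 N, if the wrist force passes 120 N, or if a joint passes its speed limit or range.

## Working session

There is one attempt and no reset: what is moved stays moved. The work goes in short steps, Python scripts to look and compute and a tool call to move; the robot and the scene stay as the last step left them, time stands still between calls to the robot, and variables do not carry over. Pictures are saved under pics/ and viewed, at most 10 in all, crops included, and the job is handed in when it is done.

Besides the shell and the picture viewer there is one more tool, called as name(argument=value, ...) on one line, values as JSON. carry_out: Moves the arm, as the interface text tells. Its arguments: {"type":"object","properties":{"steps":{"type":"array"},"newtons":{"type":"number"}},"required":["steps"]}

```bash
mkdir -p pics; ls
cat > h.py <<'E'
import numpy as np, cv2
from station import telemetry, optics, r
from scipy.spatial.transform import Rotation as R
def cap(n,f=None):
    c=optics.calibration(n); im=optics.capture(n)
    if f: cv2.imwrite('pics/'+f,im[:,:,::-1])
    return im,c
def ray(c,u,v):
    Rm=np.array(c['R']);t=np.array(c['t'])
    return -Rm.T@t, Rm.T@np.array([(u-c['cx'])/c['fx'],(v-c['cy'])/c['fy'],1])
def onz(c,u,v,z):
    o,d=ray(c,u,v); return o+d*(z-o[2])/d[2]
def proj(c,X):
    p=np.array(c['R'])@np.array(X)+np.array(c['t']); return np.array([c['fx']*p[0]/p[2]+c['cx'],c['fy']*p[1]/p[2]+c['cy']])
def two(a,b):
    (o1,d1),(o2,d2)=a,b
    s=np.linalg.lstsq(np.c_[d1,-d2],o2-o1,rcond=None)[0]
    p,q=o1+d1*s[0],o2+d2*s[1]; return (p+q)/2,np.linalg.norm(p-q)
E
python3 - <<'E'
from h import *
for n in('scene','side','wrist'):
    im,c=cap(n,n+'0.png'); print(n,ray(c,320,200),c['fx'])
s=telemetry.get_obs(); print(s['time'],s['ee_pos'],s['orientation'],r.tip_extent,s['finger_gap'])
print(R.from_quat(s['orientation']).as_matrix().round(3))
E
```

```text
pics
scene (array([-445.55927665, -581.8334478 , 1121.93056932]), array([ 0.62219439,  0.37461422, -0.68745576])) 484.5774025990153
side (array([  298.70547041, -1157.10074868,  1018.18304048]), array([ 0.15856235,  0.75498115, -0.6364099 ])) 511.2065959130135
wrist (array([ 279.44836877, -590.27973054,  374.02750389]), array([-0.2933719, -0.0838164, -0.9523882])) 349.21541260520934
0.15 [ 205.37749476 -615.94752303  238.17761345] [ 9.87078363e-01  1.60234939e-01 -2.09415435e-04 -1.01280687e-03] 8.0 85.22220847550734
[[ 0.949  0.316 -0.001]
 [ 0.316 -0.949  0.002]
 [-0.    -0.002 -1.   ]]
```

View pics/scene0.png

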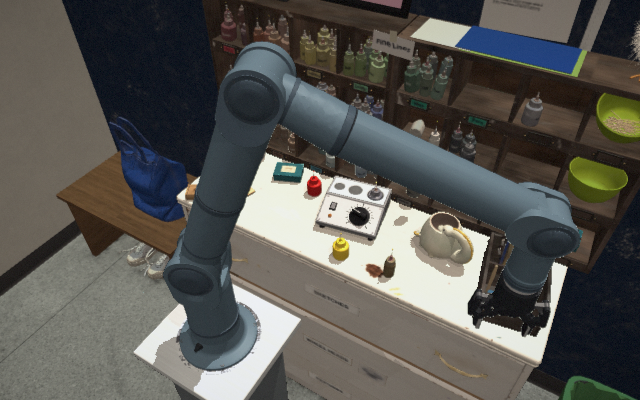

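View pics/side0.png

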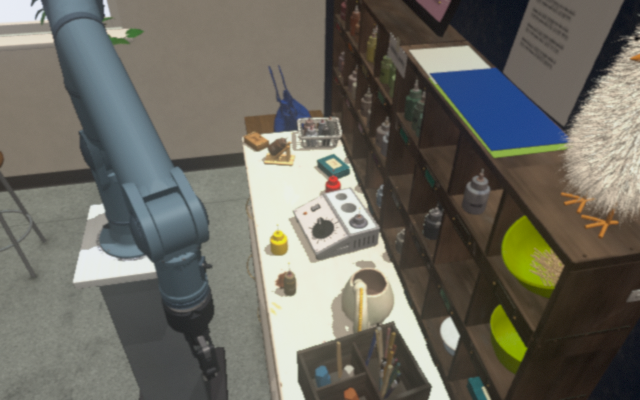

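The scene view shows the warmer at (355,207) with its dial at (359,215). The side view shows it at (335,222), and the dark bottle in its rest at (279,150). I'll enlarge the side view.

Run:
```python
import cv2
im=cv2.imread('pics/side0.png')
a=cv2.resize(im[120:180,235:335],None,fx=4,fy=4,interpolation=cv2.INTER_CUBIC)
b=cv2.resize(im[180:265,290:390],None,fx=4,fy=4,interpolation=cv2.INTER_CUBIC)
im=cv2.imread('pics/scene0.png')
c=cv2.resize(im[170:245,310:395],None,fx=4.7,fy=4.7,interpolation=cv2.INTER_CUBIC)
import numpy as np
o=np.zeros((600,800,3),np.uint8); o[:240,:400]=a; o[250:590,:400]=b; o[:c.shape[0],400:400+c.shape[1]]=c[:,:400]
cv2.imwrite('pics/crop1.png',o)
from h import *
cs=optics.calibration('side'); cc=optics.calibration('scene')
print('dial',two(ray(cs,322,228),ray(cc,359,215)))
print('rest',onz(cs,279,150,40))
```

```text
dial (array([ 518.50982828, -141.0371375 ,   59.94518492]), np.float64(0.9995041652834246))
rest [458.01167062 292.21974086  40.        ]
```

View pics/crop1.png

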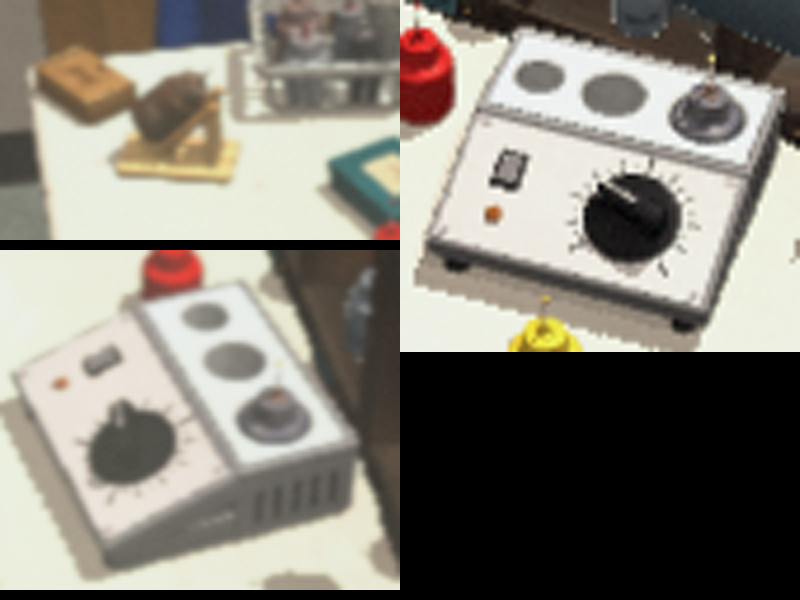

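Run:
```python
from h import *
cs=optics.calibration('side'); cc=optics.calibration('scene')
for n,a,b in(('L',(341.2,196.5),(339.8,186.4)),('M',(348.8,207.8),(355.5,190.2))): print(n,onz(cs,*a,70)[:2],onz(cc,*b,70)[:2])
f=lambda u,v:onz(cs,235+u/4,120+v/4,4)[:2]
print('rest board corners',f(117,165),f(240,172),f(230,183))
```

```text
L [599.38965481 -28.03913229] [594.18990946 -31.61030727]
M [609.00398947 -82.02913631] [603.4313328  -84.28810348]
rest board corners [404.7466143  286.57462464] [506.75276209 256.7872978 ] [495.83628981 242.47642418]
```

```bash
cat >> h.py <<'E'
def Rz(a): return R.from_euler('z',a,degrees=True)
def row(P,Q,n=1):
    "shift (m) and turn (deg) from the present pose to TCP position P, rotation Q"
    s=telemetry.get_obs(); R0=R.from_quat(s['orientation'])
    d=R0.inv().apply(np.array(P)-s['ee_pos']); w=np.degrees((R0.inv()*Q).as_rotvec())
    print('shift',(d/1000).round(4),'turn',w.round(1),'dist',np.linalg.norm(d).round(),'t',s['time'])
def down(yaw): return R.from_matrix(np.c_[Rz(yaw).apply([1,0,0]),Rz(yaw).apply([0,-1,0]),[0,0,-1]])
def dialQ(wy,a): # tool along dial axis, tool x at angle a (deg, left of upslope)
    return Rz(wy)*R.from_euler('y',-20,degrees=True)*down(a)
E
python3 - <<'E'
from h import *
Q=dialQ(10,46); n=-Q.as_matrix()[:,2]; print(n)
W=np.array([559,-91.4,0]); p=W+Rz(10).apply([-48.5,-41.8,70-48.5*np.tan(np.radians(20))]); print(p)
row(p+n*(30+135),Q)
E
```

```text
[-0.33682409 -0.05939117  0.93969262]
[ 518.49531781 -140.98690069   52.34744364]
shift [ 0.3915 -0.3597  0.0315] turn [ -9.4  18.1 -37.2] dist 533.0 t 0.15
```

carry_out(steps=[{"x": 0.03, "y": -0.028, "z": 0}, {"x": 0.06, "y": -0.055, "z": 0}, {"x": 0.09, "y": -0.083, "z": 0, "ax": -2, "ay": 4, "az": -8}, {"x": 0.12, "y": -0.11, "z": 0, "ax": -3, "ay": 6, "az": -12}, {"x": 0.15, "y": -0.138, "z": 0, "ax": -4, "ay": 8, "az": -16}, {"x": 0.18, "y": -0.165, "z": 0.005, "ax": -5, "ay": 10, "az": -20}, {"x": 0.21, "y": -0.193, "z": 0.01, "ax": -6, "ay": 12, "az": -24}, {"x": 0.24, "y": -0.22, "z": 0.015, "ax": -7, "ay": 14, "az": -28}, {"x": 0.27, "y": -0.248, "z": 0.02, "ax": -8, "ay": 16, "az": -32}, {"x": 0.3, "y": -0.275, "z": 0.025, "ax": -9, "ay": 18, "az": -36}, {"x": 0.33, "y": -0.303, "z": 0.03, "ax": -9.4, "ay": 18, "az": -37}, {"x": 0.36, "y": -0.33, "z": 0.03, "ax": -9.4, "ay": 18, "az": -37}])

```text
invalid input at $.steps[0]: expected keys x, y, z, ax, ay, az, gripper
```

Run:
```python
from h import *
Q=dialQ(10,46); n=-Q.as_matrix()[:,2]
p=np.array([518.5,-141,52.3])
row(p+n*165,Q)
```

```text
shift [ 0.3915 -0.3597  0.0315] turn [ -9.4  18.1 -37.2] dist 533.0 t 0.15
```

All seven keys are required in each row.

carry_out(steps=[{"x": 0.03, "y": -0.028, "z": 0, "ax": 0, "ay": 0, "az": 0, "gripper": 0.085}, {"x": 0.06, "y": -0.055, "z": 0, "ax": -1, "ay": 2, "az": -4, "gripper": 0.085}, {"x": 0.09, "y": -0.083, "z": 0, "ax": -2, "ay": 4, "az": -8, "gripper": 0.085}, {"x": 0.12, "y": -0.11, "z": 0, "ax": -3, "ay": 6, "az": -12, "gripper": 0.085}, {"x": 0.15, "y": -0.138, "z": 0, "ax": -4, "ay": 8, "az": -16, "gripper": 0.085}, {"x": 0.18, "y": -0.165, "z": 0.005, "ax": -5, "ay": 10, "az": -20, "gripper": 0.085}, {"x": 0.21, "y": -0.193, "z": 0.01, "ax": -6, "ay": 12, "az": -24, "gripper": 0.085}, {"x": 0.24, "y": -0.22, "z": 0.015, "ax": -7, "ay": 14, "az": -28, "gripper": 0.085}, {"x": 0.27, "y": -0.248, "z": 0.02, "ax": -8, "ay": 16, "az": -32, "gripper": 0.085}, {"x": 0.3, "y": -0.275, "z": 0.025, "ax": -9, "ay": 18, "az": -36, "gripper": 0.085}, {"x": 0.33, "y": -0.303, "z": 0.03, "ax": -9.4, "ay": 18, "az": -37, "gripper": 0.085}, {"x": 0.36, "y": -0.33, "z": 0.03, "ax": -9.4, "ay": 18, "az": -37, "gripper": 0.085}])

```text
time: 1.15
ee_pos: [441.3, -187.8, 207.6]
orientation: [0.871, 0.46, 0.164, 0.054]
ft_force: [0.7, -0.6, 0.3]
finger_gap: 84.8
grasp_force: 0.0
```

Run:
```python
from h import *
Q=dialQ(10,46); n=-Q.as_matrix()[:,2]
p=np.array([518.5,-141,52.3])
row(p+n*165,Q)
```

```text
shift [ 0.0416 -0.0042  0.0096] turn [-0.1  0.2 -0.2] dist 43.0 t 1.15
```

carry_out(steps=[{"x": 0.03, "y": -0.003, "z": 0.005, "ax": 0, "ay": 0, "az": 0, "gripper": 0.085}, {"x": 0.042, "y": -0.004, "z": 0.01, "ax": 0, "ay": 0, "az": 0, "gripper": 0.085}, {"x": 0.042, "y": -0.004, "z": 0.01, "ax": 0, "ay": 0, "az": 0, "gripper": 0.085}])

```text
time: 1.4
ee_pos: [466.1, -148.0, 208.8]
orientation: [0.868, 0.465, 0.165, 0.054]
ft_force: [-0.4, -0.2, -0.1]
finger_gap: 85.1
grasp_force: 0.0
```

Run:
```python
from h import *
im,c=cap('wrist','w1.png'); np.save('w1.npy',np.r_[ray(c,0,0)[0]])
import pickle; pickle.dump(c,open('w1.pkl','wb'))
print(proj(c,[518.5,-141,52.3]),telemetry.get_obs()['ee_pos'])
```

```text
[323.57795441 186.63456677] [ 465.09274772 -150.52759184  208.59084313]
```

View pics/w1.png

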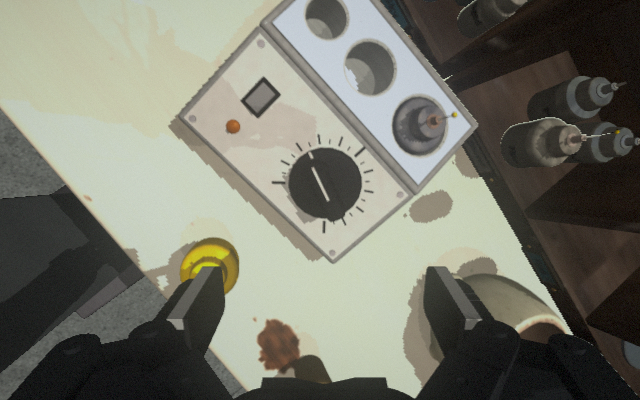

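The view shows the dial at about (325,185), with its white line running from (311,153) to (327,201). The tick for mark 5 is at (360,151), the middle well at (371,68) and the left well at (326,18). I'll measure these sharply.

Run:
```python
from h import *
import pickle; c=pickle.load(open('w1.pkl','rb'))
im=cv2.imread('pics/w1.png'); g=cv2.cvtColor(im,cv2.COLOR_BGR2GRAY); hsv=cv2.cvtColor(im,cv2.COLOR_BGR2HSV)
# skirt: dark blob
m=((g<75)*255).astype(np.uint8); m[:140]=0;m[225:]=0;m[:,:284]=0;m[:,365:]=0
m=cv2.morphologyEx(m,cv2.MORPH_OPEN,np.ones((7,7)));m=cv2.morphologyEx(m,cv2.MORPH_CLOSE,np.ones((15,15)))
k=max(cv2.findContours(m,0,1)[0],key=cv2.contourArea); print('skirt',cv2.fitEllipse(k))
# white line
w=np.zeros_like(g); w[148:210,300:340]=((g[148:210,300:340]>130)*255)
n,l,st,ct=cv2.connectedComponentsWithStats(w); print('line',st[1:].tolist(),ct[1:].round(1).tolist())
# wells
for nm,(x0,y0,x1,y1) in(('L',(300,0,354,44)),('M',(338,34,402,100))):
    s=g[y0:y1,x0:x1]; t,b=cv2.threshold(s,0,255,cv2.THRESH_OTSU); b=255-b
    k=max(cv2.findContours(b,0,1)[0],key=cv2.contourArea); k=cv2.convexHull(k); e=cv2.fitEllipse(k); u=(e[0][0]+x0,e[0][1]+y0); print(nm,t,u,e[1:],onz(c,*u,70))
big=cv2.resize(im[0:260,200:440],None,fx=2.3,fy=2.3,interpolation=cv2.INTER_CUBIC); cv2.imwrite('pics/w1b.png',big)
```

```text
skirt ((325.02569580078125, 183.5162811279297), (69.02119445800781, 70.87956237792969), 88.6339111328125)
line [[300, 148, 17, 11, 85], [333, 148, 7, 3, 12], [312, 167, 17, 34, 103]] [[306.8, 151.4], [336.8, 148.5], [320.1, 183.9]]
L 144.0 (325.9979839324951, 16.78910255432129) ((39.751869201660156, 45.088016510009766), 143.20729064941406) [597.34422178 -26.28425343  70.        ]
M 152.0 (369.9369354248047, 67.11212539672852) ((49.69664001464844, 55.28300857543945), 163.91244506835938) [607.21975763 -79.0631269   70.        ]
```

View pics/w1b.png

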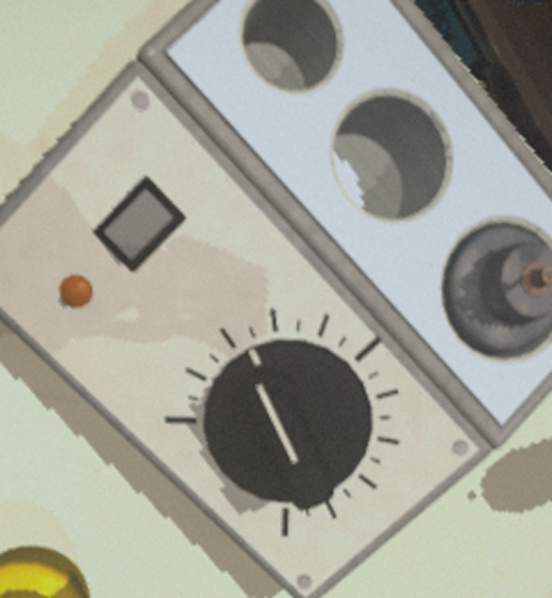

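Run:
```python
from h import *
import pickle; c=pickle.load(open('w1.pkl','rb'))
px=lambda u,v:(200+u/2.3,v/2.3)
a=onz(c,*px(140,58),70);b=onz(c,*px(493,446),70); d=a-b; print('edge',a,b,np.linalg.norm(d),'yaw',np.degrees(np.arctan2(-d[0],d[1])))
a=onz(c,*px(166,50),70);b=onz(c,*px(499,428),70); d=a-b; print('deck edge yaw',np.degrees(np.arctan2(-d[0],d[1])))
for yaw in(10,10.7):
  Fr=Rz(yaw)*R.from_euler('y',-20,degrees=True)
  M=np.array([607.2,-79.1,70]); O=M-Rz(yaw).apply([48,0,0])
  def onp(u,v,h):
    o,dd=ray(c,*px(u,v)); o=Fr.inv().apply(o-O); dd=Fr.inv().apply(dd); return (o+dd*(h-o[2])/dd[2])[:2]
  T=[onp(*q,0) for q in((180,420),(368,349),(286,521))]
  A=np.array([[2*t[0],2*t[1],1] for t in T]); s=np.linalg.solve(A,[t@t for t in T]); ctr=s[:2]
  print(yaw,'ticks ctr',ctr,'skirt ctr',onp((325.03-200)*2.3,183.5*2.3,5),'ang',[np.degrees(np.arctan2(*(t-ctr)[::-1])).round(1) for t in T])
  p,q=onp(261,386,32),onp(295,460,32); tip=onp(255,356,7)
  print(p,q,'line',np.degrees(np.arctan2(*(p-q)[::-1])),'tip',np.degrees(np.arctan2(*(tip-ctr)[::-1])), 'grip',Fr.apply([*ctr,30])+O)
```

```text
edge [547.40965493  -5.59079777  70.        ] [ 579.87677305 -192.94334229   70.        ] 190.1449176164688 yaw 9.831389788384444
deck edge yaw 9.20525472686245
10 ticks ctr [-50.2491925  -44.18556204] skirt ctr [-49.36425254 -43.47448929] ang [np.float64(135.4), np.float64(-0.9), np.float64(-134.3)]
[-42.15937918 -22.64922451] [-52.06692742 -50.00284679] line 70.08949049102638 tip 70.16510843001812 grip [ 510.99581172 -140.9305896    81.0045426 ]
10.7 ticks ctr [-50.79466371 -43.10184272] skirt ctr [-49.88998734 -42.33278259] ang [np.float64(134.7), np.float64(-1.5), np.float64(-135.0)]
[-42.42881295 -21.45638913] [-52.67778163 -48.7311441 ] line 69.40540747441132 tip 69.51533378302301 grip [ 511.05350232 -141.13159346   80.81798046]
```

Run:
```python
from h import *
Q=dialQ(10,70); n=-Q.as_matrix()[:,2]; g=np.array([511,-141,81.0])
print(telemetry.get_obs()['joint_positions'])
row(g+n*53,Q); row(g-n*7,Q)
```

```text
[ 0.79029501 -0.0301548  -0.44327791  2.1992185  -0.29016514  0.68482003
 -0.04746231]
shift [ 0.0014 -0.0007  0.0829] turn [ -0.    0.1 -23.9] dist 83.0 t 1.45
shift [ 0.0015 -0.0007  0.1429] turn [ -0.    0.1 -23.9] dist 143.0 t 1.45
```

carry_out(steps=[{"x": 0.0, "y": 0, "z": 0.02, "ax": 0, "ay": 0, "az": -6, "gripper": 0.045}, {"x": 0.001, "y": 0, "z": 0.04, "ax": 0, "ay": 0, "az": -12, "gripper": 0.045}, {"x": 0.0015, "y": -0.0007, "z": 0.06, "ax": 0, "ay": 0, "az": -18, "gripper": 0.045}, {"x": 0.0015, "y": -0.0007, "z": 0.08, "ax": 0, "ay": 0.1, "az": -24, "gripper": 0.045}, {"x": 0.0015, "y": -0.0007, "z": 0.1, "ax": 0, "ay": 0.1, "az": -24, "gripper": 0.045}, {"x": 0.0015, "y": -0.0007, "z": 0.12, "ax": 0, "ay": 0.1, "az": -24, "gripper": 0.045}, {"x": 0.0015, "y": -0.0007, "z": 0.135, "ax": 0, "ay": 0.1, "az": -24, "gripper": 0.045}, {"x": 0.0015, "y": -0.0007, "z": 0.143, "ax": 0, "ay": 0.1, "az": -24, "gripper": 0.045}, {"x": 0.0015, "y": -0.0007, "z": 0.143, "ax": 0, "ay": 0.1, "az": -24, "gripper": 0.045}])

```text
time: 2.2
ee_pos: [511.5, -143.8, 72.4]
orientation: [0.756, 0.631, 0.149, 0.086]
ft_force: [-0.8, 0.2, 0.9]
finger_gap: 44.9
grasp_force: 0.0
```

Run:
```python
from h import *
im,c=cap('wrist','w2.png')
Q=dialQ(10,70); n=-Q.as_matrix()[:,2]; g=np.array([511,-141,81.0])
row(g-n*7,Q); print(telemetry.get_obs()['ft_force'])
```

```text
shift [ 0.0035  0.0008 -0.0002] turn [-0.1  0.1 -0.3] dist 4.0 t 2.25
[-0.96120613  0.1432012   0.11588434]
```

View pics/w2.png

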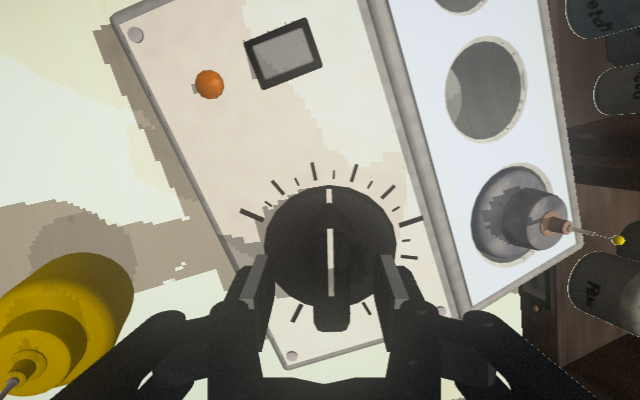

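The bar lies centred between the fingers, with its white line at column 331 and the fingers at 263 and 391. I'll close on it and turn.

carry_out(steps=[{"x": 0.003, "y": 0.0005, "z": 0, "ax": 0, "ay": 0, "az": 0, "gripper": 0.03}, {"x": 0.003, "y": 0.0005, "z": 0, "ax": 0, "ay": 0, "az": 0, "gripper": 0.01}, {"x": 0.003, "y": 0.0005, "z": 0, "ax": 0, "ay": 0, "az": 0, "gripper": 0.01}, {"x": 0.003, "y": 0.0005, "z": 0, "ax": 0, "ay": 0, "az": 0, "gripper": 0.01}, {"x": 0.003, "y": 0.0005, "z": 0, "ax": 0, "ay": 0, "az": 0, "gripper": 0.01}, {"x": 0.003, "y": 0.0005, "z": 0, "ax": 0, "ay": 0, "az": 0, "gripper": 0.01}], newtons=30)

```text
time: 2.75
ee_pos: [514.0, -140.0, 76.2]
orientation: [0.755, 0.632, 0.15, 0.088]
ft_force: [-4.3, 0.1, 7.2]
finger_gap: 15.1
grasp_force: 32.9
```

Run:
```python
from h import *
g=np.array([511,-141,81.0])
for a in(70,20,-27):
  Q=dialQ(10,a); n=-Q.as_matrix()[:,2]; row(g-n*7,Q)
s=telemetry.get_obs();print(s['joint_positions'],s['ft_force'],s['ft_torque'])
```

```text
shift [-0.0009 -0.0011  0.0014] turn [ 0.1  0.1 -0.1] dist 2.0 t 2.75
shift [-0.0009 -0.0011  0.0014] turn [ 0.1  0.1 49.9] dist 2.0 t 2.75
shift [-0.0009 -0.0011  0.0014] turn [ 0.1  0.  96.9] dist 2.0 t 2.75
[ 0.6694665   0.29348638 -0.42641846  2.20794931 -0.08377659  0.34942014
  0.17581062] [-4.32331848  0.05300426  7.16571981] [0.22218831 0.6977206  0.12474182]
```

carry_out(steps=[{"x": 0, "y": 0, "z": -0.002, "ax": 0, "ay": 0, "az": 4, "gripper": 0.01}, {"x": 0, "y": 0, "z": -0.002, "ax": 0, "ay": 0, "az": 10, "gripper": 0.01}, {"x": 0, "y": 0, "z": -0.002, "ax": 0, "ay": 0, "az": 16, "gripper": 0.01}, {"x": 0, "y": 0, "z": -0.002, "ax": 0, "ay": 0, "az": 22, "gripper": 0.01}, {"x": 0, "y": 0, "z": -0.002, "ax": 0, "ay": 0, "az": 28, "gripper": 0.01}, {"x": 0, "y": 0, "z": -0.002, "ax": 0, "ay": 0, "az": 34, "gripper": 0.01}, {"x": 0, "y": 0, "z": -0.002, "ax": 0, "ay": 0, "az": 40, "gripper": 0.01}, {"x": 0, "y": 0, "z": -0.002, "ax": 0, "ay": 0, "az": 46, "gripper": 0.01}, {"x": 0, "y": 0, "z": -0.002, "ax": 0, "ay": 0, "az": 50, "gripper": 0.01}, {"x": 0, "y": 0, "z": -0.002, "ax": 0, "ay": 0, "az": 50, "gripper": 0.01}])

```text
time: 3.58
ee_pos: [514.3, -140.3, 76.5]
orientation: [0.952, 0.252, 0.174, 0.016]
ft_force: [7.5, -1.3, -13.6]
finger_gap: 14.7
grasp_force: 33.3
```

Run:
```python
from h import *
g=np.array([511,-141,81.0])
for a in(-27,):
  Q=dialQ(10,a); n=-Q.as_matrix()[:,2]; row(g-n*7,Q)
s=telemetry.get_obs();print(s['ft_force'],s['ft_torque'])
```

```text
shift [-0.0016 -0.0004  0.0017] turn [ 0.2 -0.1 46.7] dist 2.0 t 3.5833
[  7.45604094  -1.30387906 -13.55545939] [-0.43965677 -0.23551745 -0.21557878]
```

carry_out(steps=[{"x": 0, "y": 0, "z": 0.001, "ax": 0, "ay": 0, "az": 4, "gripper": 0.01}, {"x": 0, "y": 0, "z": 0.001, "ax": 0, "ay": 0, "az": 10, "gripper": 0.01}, {"x": 0, "y": 0, "z": 0.001, "ax": 0, "ay": 0, "az": 16, "gripper": 0.01}, {"x": 0, "y": 0, "z": 0.001, "ax": 0, "ay": 0, "az": 22, "gripper": 0.01}, {"x": 0, "y": 0, "z": 0.001, "ax": 0, "ay": 0, "az": 28, "gripper": 0.01}, {"x": 0, "y": 0, "z": 0.001, "ax": 0, "ay": 0, "az": 34, "gripper": 0.01}, {"x": 0, "y": 0, "z": 0.001, "ax": 0, "ay": 0, "az": 40, "gripper": 0.01}, {"x": 0, "y": 0, "z": 0.001, "ax": 0, "ay": 0, "az": 44, "gripper": 0.01}, {"x": 0, "y": 0, "z": 0.001, "ax": 0, "ay": 0, "az": 47, "gripper": 0.01}, {"x": 0, "y": 0, "z": 0.001, "ax": 0, "ay": 0, "az": 47, "gripper": 0.01}, {"x": 0, "y": 0, "z": 0.001, "ax": 0, "ay": 0, "az": 47, "gripper": 0.01}])

```text
time: 4.5
ee_pos: [514.4, -140.8, 76.5]
orientation: [0.974, -0.147, 0.166, -0.054]
ft_force: [3.2, -2.3, -5.1]
finger_gap: 14.8
grasp_force: 34.6
```

Run:
```python
from h import *
g=np.array([511,-141,81.0])
for a in(-27,):
  Q=dialQ(10,a); n=-Q.as_matrix()[:,2]; row(g-n*7,Q)
s=telemetry.get_obs();print(s['ft_force'],s['ft_torque'])
```

```text
shift [-0.0017  0.0004  0.0016] turn [ 0.1 -0.2 -0.1] dist 2.0 t 4.5
[ 3.18903791 -2.30604412 -5.0893925 ] [-0.53277661  0.17380522 -0.24921466]
```

Now I'll open, back off along the axis and look.

carry_out(steps=[{"x": 0, "y": 0, "z": 0, "ax": 0, "ay": 0, "az": 0, "gripper": 0.04}, {"x": 0, "y": 0, "z": 0, "ax": 0, "ay": 0, "az": 0, "gripper": 0.05}, {"x": 0, "y": 0, "z": 0, "ax": 0, "ay": 0, "az": 0, "gripper": 0.06}, {"x": 0, "y": 0, "z": -0.01, "ax": 0, "ay": 0, "az": 0, "gripper": 0.085}, {"x": 0, "y": 0, "z": -0.035, "ax": 0, "ay": 0, "az": 0, "gripper": 0.085}, {"x": 0, "y": 0, "z": -0.07, "ax": 0, "ay": 0, "az": 0, "gripper": 0.085}, {"x": 0, "y": 0, "z": -0.1, "ax": 0, "ay": 0, "az": 0, "gripper": 0.085}, {"x": 0, "y": 0, "z": -0.12, "ax": 0, "ay": 0, "az": 0, "gripper": 0.085}, {"x": 0, "y": 0, "z": -0.12, "ax": 0, "ay": 0, "az": 0, "gripper": 0.085}])

```text
time: 5.25
ee_pos: [475.1, -148.5, 194.5]
orientation: [0.973, -0.147, 0.17, -0.054]
ft_force: [0.6, -1.1, 0.2]
finger_gap: 84.9
grasp_force: 0.0
```

Run:
```python
from h import *
import pickle
im,c=cap('wrist','w3.png'); pickle.dump(c,open('w3.pkl','wb'))
u,v=proj(c,[511,-141,60]).astype(int); print(u,v)
x0,y0=max(u-80,0),max(v-80,0); print(x0,y0)
cv2.imwrite('pics/w3b.png',cv2.resize(im[y0:y0+160,x0:x0+170,::-1],None,fx=3.7,fy=3.7,interpolation=cv2.INTER_CUBIC))
```

```text
329 203
249 123
```

View pics/w3b.png

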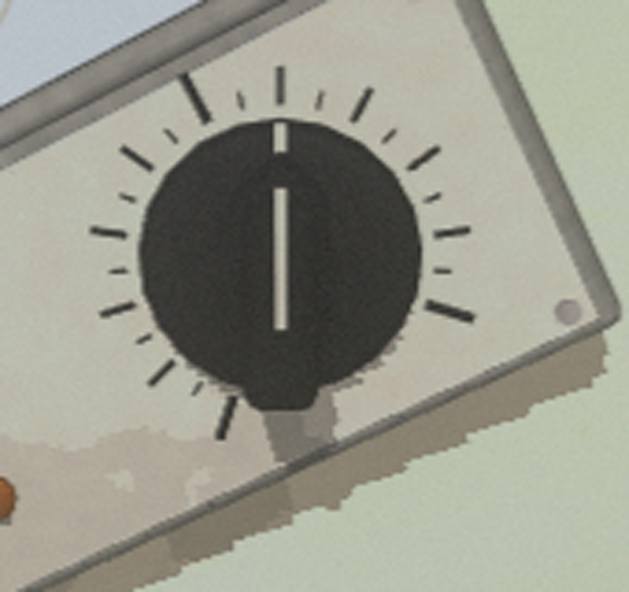

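The pointer stands exactly on the whole tick after the long 5, at (280,85), so it reads mark 6. Next is the rest.

Run:
```python
from h import *
row([445,278,215],down(-17)); print(telemetry.get_obs()['joint_positions'])
```

```text
shift [-0.149  -0.4005 -0.0075] turn [ -9.  -18.2  -0.2] dist 427.0 t 5.3
[ 0.29106337 -0.01298838  0.03026251  2.22612191 -0.27729596  0.62970359
 -1.34890972]
```

carry_out(steps=[{"x": -0.01, "y": -0.03, "z": -0.005, "ax": -1, "ay": -2, "az": 0, "gripper": 0.085}, {"x": -0.022, "y": -0.06, "z": -0.01, "ax": -2, "ay": -4, "az": 0, "gripper": 0.085}, {"x": -0.035, "y": -0.095, "z": -0.01, "ax": -3, "ay": -6, "az": 0, "gripper": 0.085}, {"x": -0.05, "y": -0.13, "z": -0.01, "ax": -4, "ay": -8, "az": 0, "gripper": 0.085}, {"x": -0.062, "y": -0.165, "z": -0.01, "ax": -5, "ay": -10, "az": 0, "gripper": 0.085}, {"x": -0.075, "y": -0.2, "z": -0.01, "ax": -6, "ay": -12, "az": 0, "gripper": 0.085}, {"x": -0.088, "y": -0.235, "z": -0.01, "ax": -7, "ay": -14, "az": 0, "gripper": 0.085}, {"x": -0.1, "y": -0.27, "z": -0.01, "ax": -8, "ay": -16, "az": 0, "gripper": 0.085}, {"x": -0.112, "y": -0.305, "z": -0.01, "ax": -9, "ay": -18, "az": 0, "gripper": 0.085}, {"x": -0.126, "y": -0.34, "z": -0.01, "ax": -9, "ay": -18, "az": 0, "gripper": 0.085}, {"x": -0.139, "y": -0.375, "z": -0.01, "ax": -9, "ay": -18, "az": 0, "gripper": 0.085}, {"x": -0.149, "y": -0.4, "z": -0.0075, "ax": -9, "ay": -18, "az": 0, "gripper": 0.085}])

```text
time: 6.3
ee_pos: [442.0, 282.6, 212.0]
orientation: [0.989, -0.147, -0.002, -0.002]
ft_force: [1.0, 0.9, 1.1]
finger_gap: 84.9
grasp_force: 0.0
```

carry_out(steps=[{"x": 0, "y": 0, "z": 0, "ax": 0, "ay": 0, "az": 0, "gripper": 0.085}])

```text
time: 6.38
ee_pos: [440.3, 286.5, 211.8]
orientation: [0.99, -0.143, -0.003, -0.003]
ft_force: [-0.7, 1.0, 0.5]
finger_gap: 84.9
grasp_force: 0.0
```

Run:
```python
from h import *
import pickle
im,c=cap('wrist','w4.png'); pickle.dump(c,open('w4.pkl','wb'))
s=telemetry.get_obs(); print(s['ee_pos'],s['joint_positions'])
```

```text
[441.11811103 282.6400214  211.37800402] [-0.23542101  0.20867072 -0.45396192  1.90681902  0.09789068  1.0508784
 -2.59123501]
```

View pics/w4.png

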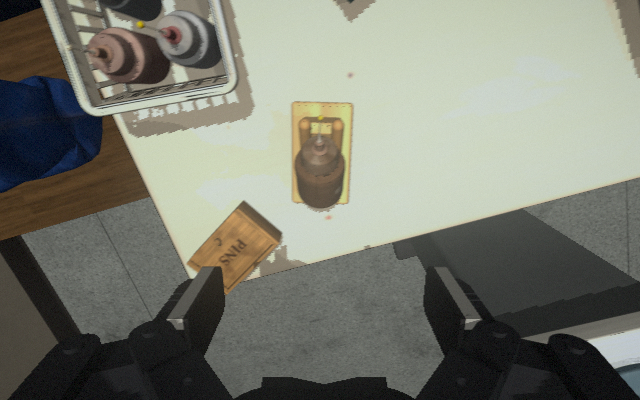

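The rest's board has corners at (292,101), (354,103), (350,206) and (291,203). The bottle lies in it with its underside at the bottom, (320,207), and its needle at (321,119).

Run:
```python
from h import *
import pickle; c=pickle.load(open('w4.pkl','rb')); im=cv2.imread('pics/w4.png')
h=cv2.cvtColor(im,cv2.COLOR_BGR2HSV)[85:225,270:375]
m=((h[...,1]>75)).astype(np.uint8)*255
m=cv2.morphologyEx(m,cv2.MORPH_OPEN,np.ones((5,5)))
k=max(cv2.findContours(m,0,1)[0],key=cv2.contourArea); q=cv2.boxPoints(cv2.minAreaRect(k))+[270,85]; print(q)
for Q in(q,[(292,203),(292,101),(354,103),(350,206)]):
  P=np.array([onz(c,u,v,9)[:2] for u,v in Q]); print(P.round(1).tolist(),P.mean(0),[np.linalg.norm(P[i]-P[i-1]).round(1) for i in range(4)])
  for i in range(4):
    d=P[i]-P[i-1]; print(np.degrees(np.arctan2(d[1],d[0])).round(1),end=' ')
  print()
b,t=onz(c,320,207,38-12),onz(c,321,119,38+74); print('bottle',b,t)
```

```text
[[292. 102.]
 [352. 102.]
 [352. 187.]
 [292. 187.]]
[[510.7, 298.2], [494.8, 244.6], [415.3, 266.0], [432.3, 323.9]] [463.28627305 283.1634344 ] [np.float64(82.5), np.float64(56.0), np.float64(82.4), np.float64(60.4)]
-18.1 -106.5 165.0 73.6 
[[416.2, 329.2], [511.6, 297.9], [493.4, 243.0], [396.3, 273.2]] [454.36520556 285.83478293] [np.float64(59.5), np.float64(100.4), np.float64(57.8), np.float64(101.7)]
70.5 -18.1 -108.3 162.8 
bottle [409.56386252 301.01580797  26.        ] [496.5994345  272.82146981 112.        ]
```

```bash
cat >> h.py <<'E'
RY=-17.7; RC=np.array([454.5,286.2,0])
def gq(t): return Rz(RY)*R.from_euler('y',-t,degrees=True)*down(0) # tool tilted t deg to point forward
E
python3 - <<'E'
from h import *
Q=gq(8); z=Q.as_matrix()[:,2]; print(z)
G=RC+Rz(RY).apply([-.5,0,63.5]); T=G+11*z
row(T-60*z,Q); row(T,Q)
E
```

```text
[ 0.13258485 -0.04231322 -0.99026807]
shift [ 0.0051 -0.0072  0.0993] turn [-0.2  8.4  1. ] dist 100.0 t 6.4333
shift [ 0.0138 -0.007   0.1587] turn [-0.2  8.4  1. ] dist 159.0 t 6.4333
```

carry_out(steps=[{"x": 0.003, "y": -0.003, "z": 0.03, "ax": 0, "ay": 3, "az": 0.5, "gripper": 0.085}, {"x": 0.005, "y": -0.007, "z": 0.06, "ax": 0, "ay": 6, "az": 1, "gripper": 0.085}, {"x": 0.005, "y": -0.007, "z": 0.09, "ax": -0.2, "ay": 8.4, "az": 1, "gripper": 0.085}, {"x": 0.005, "y": -0.007, "z": 0.1, "ax": -0.2, "ay": 8.4, "az": 1, "gripper": 0.085}, {"x": 0.005, "y": -0.007, "z": 0.1, "ax": -0.2, "ay": 8.4, "az": 1, "gripper": 0.085}])

```text
time: 6.85
ee_pos: [446.4, 280.0, 107.8]
orientation: [0.985, -0.157, 0.067, 0.016]
ft_force: [-0.0, -0.2, -0.0]
finger_gap: 85.3
grasp_force: 0.0
```

Run:
```python
from h import *
im,c=cap('wrist','w5.png')
Q=gq(8); z=Q.as_matrix()[:,2]
T=RC+Rz(RY).apply([-.5,0,63.5])+11*z
for i in range(3): row(T,Q); cap('wrist')
for s in(0,57,68): print(s,proj(c,RC+Rz(RY).apply([-26+s*.707,0,38+s*.707])))
```

```text
shift [-0.0029 -0.007   0.0575] turn [ 0.4 -0.1 -0.4] dist 58.0 t 6.9
shift [-0.0044 -0.0052  0.0592] turn [ 0.2 -0.2 -0.5] dist 60.0 t 6.95
shift [-0.0054 -0.004   0.0602] turn [ 0.1 -0.3 -0.5] dist 61.0 t 7.0
0 [310.72300972 263.29486569]
57 [307.51614948 215.79270273]
68 [306.69441657 203.62064417]
```

View pics/w5.png

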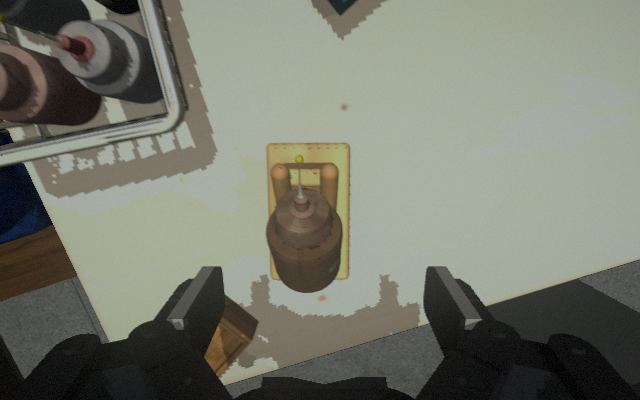

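The bottle's axis is at column 304 and the fingers' midpoint at column 323, so the tool has to move left. The pose reading was still settling, so I'll check again now.

Run:
```python
from h import *
Q=gq(8); z=Q.as_matrix()[:,2]
T=RC+Rz(RY).apply([-.5,0,63.5])+11*z
for i in range(2):
  im,c=cap('wrist','w6.png'); row(T,Q)
  h=cv2.cvtColor(im,cv2.COLOR_RGB2HSV); g=h[...,2]
  rr=im[250,230:400].astype(int).sum(1); d=np.where(rr<330)[0]+230; print('row250 dark',d.min(),d.max(),(d.min()+d.max())/2, proj(c,RC+Rz(RY).apply([-16,0,48])),'axis',proj(c,T), telemetry.get_obs()['qd'].round(3))
```

```text
shift [-0.0061 -0.003   0.0612] turn [ 0.  -0.3 -0.5] dist 62.0 t 7.1
row250 dark 280 356 318.0 [319.52758016 256.98948616] axis [319.10195483 232.70773465] [ 0.002 -0.005 -0.005 -0.001 -0.001  0.    -0.002]
shift [-0.006  -0.0029  0.0612] turn [-0.  -0.3 -0.5] dist 62.0 t 7.15
row250 dark 281 351 316.0 [320.07175694 257.00314116] axis [319.6609708  232.75355796] [-0.001  0.    -0.002  0.003 -0.002 -0.002 -0.001]
```

carry_out(steps=[{"x": -0.006, "y": -0.004, "z": 0.02, "ax": 0, "ay": 0, "az": -0.5, "gripper": 0.085}, {"x": -0.006, "y": -0.004, "z": 0.04, "ax": 0, "ay": 0, "az": -0.5, "gripper": 0.085}, {"x": -0.006, "y": -0.004, "z": 0.055, "ax": 0, "ay": 0, "az": -0.5, "gripper": 0.085}, {"x": -0.006, "y": -0.004, "z": 0.061, "ax": 0, "ay": 0, "az": -0.5, "gripper": 0.085}, {"x": -0.006, "y": -0.004, "z": 0.061, "ax": 0, "ay": 0, "az": -0.5, "gripper": 0.085}, {"x": -0.006, "y": -0.004, "z": 0.061, "ax": 0, "ay": 0, "az": -0.5, "gripper": 0.06}, {"x": -0.006, "y": -0.004, "z": 0.061, "ax": 0, "ay": 0, "az": -0.5, "gripper": 0.03}, {"x": -0.006, "y": -0.004, "z": 0.061, "ax": 0, "ay": 0, "az": -0.5, "gripper": 0.03}, {"x": -0.006, "y": -0.004, "z": 0.061, "ax": 0, "ay": 0, "az": -0.5, "gripper": 0.03}, {"x": -0.006, "y": -0.004, "z": 0.061, "ax": 0, "ay": 0, "az": -0.5, "gripper": 0.03}, {"x": -0.006, "y": -0.004, "z": 0.061, "ax": 0, "ay": 0, "az": -0.5, "gripper": 0.03}], newtons=30)

```text
time: 8.07
ee_pos: [454.9, 287.3, 52.4]
orientation: [0.986, -0.153, 0.072, 0.011]
ft_force: [-0.6, -2.2, 4.6]
finger_gap: 40.0
grasp_force: 30.6
```

Run:
```python
from h import *
Q=gq(8); z=Q.as_matrix()[:,2]
T=RC+Rz(RY).apply([-.5,0,63.5])+11*z
for i in range(3): row(T,Q);cap('wrist','w7.png')
s=telemetry.get_obs(); print(s['ee_pos'],s['ft_force'],s['finger_gap'],s['joint_positions'])
row(T+[0,0,70],Q)
# where the bottle would go: upright
Q2=gq(53); z2=Q2.as_matrix()[:,2]
P=np.array([455,160,0]); row(P+[0,0,36+60]+11*z2,Q2); print(z2)
```

```text
shift [ 0.001   0.0012 -0.0001] turn [ 0.  -0.3  0.1] dist 2.0 t 8.0667
shift [ 0.001   0.0012 -0.0001] turn [ 0.  -0.3  0.1] dist 2.0 t 8.1167
shift [ 0.001   0.0012 -0.0001] turn [ 0.  -0.3  0.1] dist 2.0 t 8.1667
[454.91360385 287.3208154   52.39166928] [ 0.07580534 -0.70139339  5.9205129 ] 40.07809783701773 [-0.57117158  0.39437479 -0.16137975  2.05674079  0.3133583   0.64345644
 -2.84339903]
shift [ 0.0111  0.0012 -0.0693] turn [ 0.  -0.3  0.1] dist 70.0 t 8.2167
shift [ 0.0523  0.1213 -0.0297] turn [ 0.  44.7  0.1] dist 135.0 t 8.2167
[ 0.76082929 -0.2428116  -0.60181502]
```

carry_out(steps=[{"x": 0.002, "y": 0, "z": -0.012, "ax": 0, "ay": 0, "az": -1, "gripper": 0.03}, {"x": 0.004, "y": 0, "z": -0.03, "ax": 0, "ay": 0, "az": -3, "gripper": 0.03}, {"x": 0.007, "y": 0, "z": -0.05, "ax": 0, "ay": 0, "az": -8, "gripper": 0.03}, {"x": 0.01, "y": 0, "z": -0.07, "ax": 0, "ay": 0, "az": -14, "gripper": 0.03}, {"x": 0.01, "y": 0, "z": -0.08, "ax": 0, "ay": 0, "az": -20, "gripper": 0.03}, {"x": 0.01, "y": 0, "z": -0.09, "ax": 0, "ay": 0, "az": -20, "gripper": 0.03}, {"x": 0.01, "y": 0, "z": -0.09, "ax": 0, "ay": 0, "az": -20, "gripper": 0.03}, {"x": 0.01, "y": 0, "z": -0.09, "ax": 0, "ay": 0, "az": -20, "gripper": 0.03}])

```text
time: 8.88
ee_pos: [451.0, 287.6, 141.6]
orientation: [0.997, 0.019, 0.068, 0.024]
ft_force: [-0.1, -0.6, -0.1]
finger_gap: 40.2
grasp_force: 30.6
```

```bash
cat >> h.py <<'E'
def uq(yaw): return Rz(yaw)*R.from_euler('y',-53.0+.3,degrees=True)*down(0)
E
python3 - <<'E'
from h import *
cap('side'); s=telemetry.get_obs(); print(s['ee_pos'],s['ft_force'],s['finger_gap'],s['joint_positions'])
Q2=uq(19); z2=Q2.as_matrix()[:,2]
P=np.array([455,150,0])
for h in(70,3): row(P+[0,0,36+h]+11*z2,Q2)
cc=optics.calibration('scene'); cs=optics.calibration('side')
print('place px',proj(cc,P),proj(cs,P),'red',onz(cs,333,190,10))
E
```

```text
[450.62918657 287.20762592 140.87347158] [ 0.32945518  0.02361141 -0.82889338] 39.941463803382284 [-0.48483753  0.25400478 -0.25948748  2.01453058  0.25847923  0.82838439
 -2.43579256]
shift [0.0013 0.1324 0.0491] turn [ 11.4  45.2 -13.5] dist 141.0 t 8.9333
shift [-0.0076  0.1289  0.1154] turn [ 11.4  45.2 -13.5] dist 173.0 t 8.9333
place px [271.05675631 208.10472549] [284.56883022 184.46086675] red [600.33182569  80.12747931  10.        ]
```

carry_out(steps=[{"x": 0, "y": 0.01, "z": 0, "ax": 1, "ay": 4, "az": -1, "gripper": 0.03}, {"x": 0, "y": 0.03, "z": 0, "ax": 2.5, "ay": 10, "az": -3, "gripper": 0.03}, {"x": 0, "y": 0.05, "z": 0.01, "ax": 4, "ay": 16, "az": -5, "gripper": 0.03}, {"x": 0, "y": 0.07, "z": 0.015, "ax": 5.5, "ay": 22, "az": -6.6, "gripper": 0.03}, {"x": 0, "y": 0.09, "z": 0.025, "ax": 7, "ay": 28, "az": -8.4, "gripper": 0.03}, {"x": 0.001, "y": 0.11, "z": 0.035, "ax": 8.6, "ay": 34, "az": -10.2, "gripper": 0.03}, {"x": 0.0013, "y": 0.13, "z": 0.045, "ax": 10, "ay": 40, "az": -12, "gripper": 0.03}, {"x": 0.0013, "y": 0.132, "z": 0.049, "ax": 11.4, "ay": 45.2, "az": -13.5, "gripper": 0.03}, {"x": 0.0013, "y": 0.132, "z": 0.049, "ax": 11.4, "ay": 45.2, "az": -13.5, "gripper": 0.03}, {"x": 0.0013, "y": 0.132, "z": 0.049, "ax": 11.4, "ay": 45.2, "az": -13.5, "gripper": 0.03}, {"x": 0.0013, "y": 0.132, "z": 0.049, "ax": 11.4, "ay": 45.2, "az": -13.5, "gripper": 0.03}])

```text
time: 9.85
ee_pos: [462.0, 156.7, 163.1]
orientation: [0.933, 0.128, 0.331, -0.056]
ft_force: [-0.6, -0.2, -0.3]
finger_gap: 39.9
grasp_force: 30.8
```

Run:
```python
from h import *
im,c=cap('side'); b,cc=cap('scene'); s=telemetry.get_obs(); print(s['ee_pos'],s['ft_force'],s['finger_gap'],s['joint_positions'])
Q2=uq(19); z2=Q2.as_matrix()[:,2]; P=np.array([455,150,0])
for h in(70,3): row(P+[0,0,36+h]+11*z2,Q2)
u,v=proj(c,[455,150,120]).astype(int); A=cv2.resize(im[v-50:v+50,u-50:u+50],None,fx=4,fy=4,interpolation=cv2.INTER_CUBIC)
u,v=proj(cc,[455,150,120]).astype(int); B=cv2.resize(b[v-50:v+50,u-50:u+50],None,fx=4,fy=4,interpolation=cv2.INTER_CUBIC)
cv2.imwrite('pics/up1.png',np.hstack([A,B])[:,:,::-1])
```

```text
[463.17051437 153.07060018 163.73379765] [-0.45240246 -0.62524677 -1.46413489] 40.062963977438876 [ 0.08914014 -0.08066191 -0.54435795  2.49877798  1.10223726  0.07721915
 -2.8504098 ]
shift [-0.0407  0.0014  0.0499] turn [ 1.8 13.4 -3.1] dist 64.0 t 9.95
shift [-0.0831  0.0025  0.1017] turn [ 1.8 13.4 -3.1] dist 131.0 t 9.95
```

View pics/up1.png

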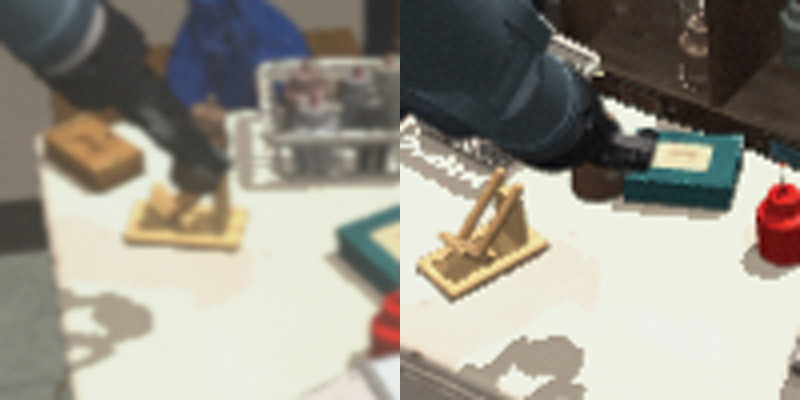

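The arm is at its joint limits here because the spot is too near the base. The scene half of this crop shows the bottle still held, beside the empty rest. I'll choose a spot farther out and let the tool point more to the left.

Run:
```python
from h import *
cs=optics.calibration('side'); cc=optics.calibration('scene')
print('red',two(ray(cs,333,184),ray(cc,314,185)),'tin',two(ray(cs,333,164),ray(cc,289,172)))
for yaw,P in((60,[520,150,0]),(45,[530,150,0])):
  Q2=uq(yaw); z2=Q2.as_matrix()[:,2]
  row(np.array(P)+[0,0,36+70]+11*z2,Q2)
```

```text
red (array([595.00568892,  68.56779235,  37.64163989]), np.float64(10.285983934060571)) tin (array([621.5705813 , 187.69166552,  26.36141117]), np.float64(11.742989237670374))
shift [0.006  0.0132 0.0878] turn [ 31.4  12.4 -31.6] dist 89.0 t 9.95
shift [0.0145 0.0177 0.0947] turn [ 20.5  12.9 -21.2] dist 97.0 t 9.95
```

Run:
```python
from h import *
Q2=uq(55); z2=Q2.as_matrix()[:,2]
row(np.array([505,148,0])+[0,0,36+70]+11*z2,Q2)
```

```text
shift [-0.0053  0.0117  0.0786] turn [ 27.7  12.6 -28.1] dist 80.0 t 9.95
```

carry_out(steps=[{"x": 0.005, "y": 0.001, "z": 0.005, "ax": 2, "ay": 0, "az": -3, "gripper": 0.03}, {"x": 0.005, "y": 0.003, "z": 0.015, "ax": 5, "ay": 1, "az": -6, "gripper": 0.03}, {"x": 0.003, "y": 0.005, "z": 0.03, "ax": 9, "ay": 3, "az": -10, "gripper": 0.03}, {"x": 0, "y": 0.007, "z": 0.045, "ax": 13, "ay": 5, "az": -14, "gripper": 0.03}, {"x": -0.002, "y": 0.009, "z": 0.06, "ax": 17, "ay": 7, "az": -18, "gripper": 0.03}, {"x": -0.004, "y": 0.011, "z": 0.07, "ax": 21, "ay": 9, "az": -22, "gripper": 0.03}, {"x": -0.0053, "y": 0.0117, "z": 0.0786, "ax": 25, "ay": 11, "az": -26, "gripper": 0.03}, {"x": -0.0053, "y": 0.0117, "z": 0.0786, "ax": 27.7, "ay": 12.6, "az": -28.1, "gripper": 0.03}, {"x": -0.0053, "y": 0.0117, "z": 0.0786, "ax": 27.7, "ay": 12.6, "az": -28.1, "gripper": 0.03}, {"x": -0.0053, "y": 0.0117, "z": 0.0786, "ax": 27.7, "ay": 12.6, "az": -28.1, "gripper": 0.03}])

```text
time: 10.78
ee_pos: [512.3, 151.4, 198.1]
orientation: [0.871, 0.28, 0.389, -0.107]
ft_force: [0.7, -0.7, 0.7]
finger_gap: 39.9
grasp_force: 30.8
```

Run:
```python
from h import *
im,c=cap('side','s8.png'); b,cc=cap('scene','c8.png'); s=telemetry.get_obs(); print(s['ee_pos'],s['ft_force'],s['finger_gap'],s['joint_positions'])
Q2=uq(55); z2=Q2.as_matrix()[:,2]
for h in(70,3): row(np.array([505,148,0])+[0,0,36+h]+11*z2,Q2)
```

```text
[510.65077787 148.96474327 194.16866095] [ 0.29872596  0.12467319 -0.32052268] 40.10731540358969 [-1.52945232 -0.40238477  1.25539259  2.50093714  1.77597946  0.06809362
 -2.84907471]
shift [-0.0674 -0.0079  0.0665] turn [ 16.7   5.7 -12.1] dist 95.0 t 10.8833
shift [-0.1166 -0.0096  0.112 ] turn [ 16.7   5.7 -12.1] dist 162.0 t 10.8833
```

The local IK has run into limits, because forward tilt is a bad direction for this arm. I'll go back to a near-vertical tool higher up and turn to yaw ~100, so the later tilt is sideways.

```bash
cat >> h.py <<'E'
def tq(yaw,t): return Rz(yaw)*R.from_euler('y',-t,degrees=True)*down(0)
E
python3 - <<'E'
from h import *
s=telemetry.get_obs(); M=R.from_quat(s['orientation']).as_matrix(); print(M.round(2))
row([550,120,270],tq(50,8)); row([550,120,270],tq(90,8))
E
```

```text
[[ 0.55  0.56  0.62]
 [ 0.4  -0.82  0.4 ]
 [ 0.73  0.03 -0.68]]
shift [ 0.0657  0.0481 -0.0389] turn [  8.7 -38.7 -13.4] dist 90.0 t 10.8833
shift [ 0.0657  0.0481 -0.0389] turn [ 27.4 -35.3 -49.5] dist 90.0 t 10.8833
```

carry_out(steps=[{"x": 0.01, "y": 0.007, "z": -0.006, "ax": 1.2, "ay": -5.5, "az": -2, "gripper": 0.03}, {"x": 0.02, "y": 0.014, "z": -0.012, "ax": 2.5, "ay": -11, "az": -4, "gripper": 0.03}, {"x": 0.03, "y": 0.021, "z": -0.017, "ax": 3.7, "ay": -16.5, "az": -6, "gripper": 0.03}, {"x": 0.04, "y": 0.028, "z": -0.023, "ax": 5, "ay": -22, "az": -8, "gripper": 0.03}, {"x": 0.05, "y": 0.035, "z": -0.029, "ax": 6.2, "ay": -27.5, "az": -10, "gripper": 0.03}, {"x": 0.06, "y": 0.042, "z": -0.035, "ax": 7.5, "ay": -33, "az": -12, "gripper": 0.03}, {"x": 0.066, "y": 0.048, "z": -0.039, "ax": 8.7, "ay": -38.7, "az": -13.4, "gripper": 0.03}, {"x": 0.066, "y": 0.048, "z": -0.039, "ax": 8.7, "ay": -38.7, "az": -13.4, "gripper": 0.03}, {"x": 0.066, "y": 0.048, "z": -0.039, "ax": 8.7, "ay": -38.7, "az": -13.4, "gripper": 0.03}])

```text
time: 11.63
ee_pos: [549.1, 124.9, 279.6]
orientation: [0.909, 0.371, 0.186, -0.031]
ft_force: [1.0, -0.1, -1.5]
finger_gap: 39.8
grasp_force: 30.8
```

Run:
```python
from h import *
s=telemetry.get_obs(); print(s['ee_pos'],s['ft_force'],s['finger_gap'],s['joint_positions'])
row([550,120,270],tq(50,8)); row([520,130,240],tq(100,8));
```

```text
[549.1052138  124.94199308 279.61111695] [ 1.03914223 -0.10973247 -1.47135627] 39.7775385572283 [-1.67418283 -0.34713506  1.28014612  2.06705929  0.3537828   0.82077376
 -1.33889206]
shift [-0.0062  0.0034  0.0082] turn [  6.2 -13.   -5.1] dist 11.0 t 11.6333
shift [-0.03   -0.0269  0.0286] turn [ 18.5  -9.8 -53.6] dist 49.0 t 11.6333
```

carry_out(steps=[{"x": 0, "y": 0, "z": 0, "ax": 2, "ay": -3, "az": -5, "gripper": 0.03}, {"x": 0, "y": 0, "z": 0, "ax": 4, "ay": -6, "az": -10, "gripper": 0.03}, {"x": 0, "y": 0, "z": 0, "ax": 6, "ay": -9, "az": -15, "gripper": 0.03}, {"x": 0, "y": 0, "z": 0, "ax": 8, "ay": -10, "az": -20, "gripper": 0.03}, {"x": 0, "y": 0, "z": 0, "ax": 10, "ay": -10, "az": -26, "gripper": 0.03}, {"x": 0, "y": 0, "z": 0, "ax": 12, "ay": -10, "az": -32, "gripper": 0.03}, {"x": 0, "y": 0, "z": 0, "ax": 14, "ay": -10, "az": -38, "gripper": 0.03}, {"x": 0, "y": 0, "z": 0, "ax": 16, "ay": -10, "az": -44, "gripper": 0.03}, {"x": 0, "y": 0, "z": 0, "ax": 18, "ay": -10, "az": -50, "gripper": 0.03}, {"x": 0, "y": 0, "z": 0, "ax": 18.5, "ay": -10, "az": -53.6, "gripper": 0.03}, {"x": 0, "y": 0, "z": 0, "ax": 18.5, "ay": -10, "az": -53.6, "gripper": 0.03}])

```text
time: 12.55
ee_pos: [520.0, 121.3, 291.3]
orientation: [0.641, 0.764, 0.053, -0.044]
ft_force: [-0.4, 0.4, -0.7]
finger_gap: 40.5
grasp_force: 30.8
```

Run:
```python
from h import *
s=telemetry.get_obs(); print(s['ee_pos'],s['ft_force'],s['finger_gap'],s['joint_positions'])
row([550,120,270],tq(100,8)); row([500,140,190],tq(100,53))
```

```text
[520.04563112 121.30979058 291.28703941] [-0.35175954  0.41034132 -0.68380781] 40.525617959085984 [-2.00614387 -0.40786419  1.56201249  1.87995662  0.30298616  1.21764661
 -0.35693803]
shift [-0.0093  0.0287  0.021 ] turn [1.5 0.3 0.1] dist 37.0 t 12.55
shift [ 0.0081 -0.0191  0.1029] turn [ 1.4 45.3  0.7] dist 105.0 t 12.55
```

I'll fit a simple kinematic model to the logged joint and pose pairs, so that poses can be checked against the joint limits before I move.

```bash
cat > kin.py <<'E'
import numpy as np, itertools
from scipy.spatial.transform import Rotation as R
D=np.array([[1.151,.383,.044,1.598,-.018,1.161,-.05,205.6,-616.6,239.3],
[.79029501,-.0301548,-.44327791,2.1992185,-.29016514,.68482003,-.04746231,465.09,-150.5,208.6],
[.6694665,.29348638,-.42641846,2.20794931,-.08377659,.34942014,.17581062,514,-140,76.2],
[-.57117158,.39437479,-.16137975,2.05674079,.3133583,.64345644,-2.84339903,454.9,287.3,52.4],
[-.48483753,.25400478,-.25948748,2.01453058,.25847923,.82838439,-2.43579256,450.63,287.2,140.87],
[.08914014,-.08066191,-.54435795,2.49877798,1.10223726,.07721915,-2.8504098,463.17,153.07,163.73],
[-1.52945232,-.40238477,1.25539259,2.50093714,1.77597946,.06809362,-2.84907471,510.65,148.96,194.17],
[-1.67418283,-.34713506,1.28014612,2.06705929,.3537828,.82077376,-1.33889206,549.1,124.9,279.6],
[-2.00614387,-.40786419,1.56201249,1.87995662,.30298616,1.21764661,-.35693803,520.05,121.3,291.29]])
LO=np.array([-2.61,-.41,-1.48,0,-1.57,.05,-2.85]);HI=np.array([2.61,2.15,1.57,2.5,4.71,1.97,2.85])
def frames(q,s):
    A=R.from_euler('z',-q[0])*R.from_euler('y',q[1])*R.from_euler('z',s[0]*q[2])
    B=A*R.from_euler('y',q[3])*R.from_euler('z',s[1]*q[4]); C=B*R.from_euler('y',q[5])
    return A,B,C,C*R.from_euler('z',s[2]*q[6])
def lin(q,s):
    A,B,C,_=[f.as_matrix() for f in frames(q,s)]
    A4=A@R.from_euler('y',q[3]).as_matrix()
    return np.c_[[0,0,1],A[:,0],A[:,2],A4[:,0],A4[:,2],C[:,0],C[:,2]]
best=None
for s in itertools.product((1,-1),repeat=3):
    M=np.vstack([lin(d[:7],s) for d in D]); p=np.linalg.lstsq(M,D[:,7:].ravel(),rcond=None)[0]
    e=np.abs(M@p-D[:,7:].ravel()).max()
    if best is None or e<best[0]: best=(e,s,p)
E0,S,P=best
def fk(q): return lin(q,S)@P, frames(q,S)[3]
E
python3 - <<'E'
from kin import *
from h import telemetry
print(E0,S,P.round(1)); s=telemetry.get_obs()
for s7 in(1,-1):
    print(s7,(frames(D[-1][:7],(S[0],S[1],s7))[3].inv()*R.from_quat(s['orientation'])).as_matrix().round(3).tolist())
E
```

```text
43.61170950314184 (-1, -1, 1) [288.4  14.1 536.3  18.9 528.6  28.5 315.8]
1 [[-0.655, -0.756, -0.0], [0.756, -0.655, -0.0], [-0.0, -0.0, 1.0]]
-1 [[-0.0, -1.0, -0.0], [1.0, -0.0, 0.0], [-0.0, -0.0, 1.0]]
```

```bash
python3 - <<'E'
s=open('kin.py').read()
a=s.index("    return np.c_[[0,0,1]"); b=s.index("best=None")
s=s[:a]+"""    J1=R.from_euler('z',-q[0]).as_matrix()
    return np.c_[[0,0,1],J1[:,:2],A,A4,C]
"""+s[b:]
s=s.replace("itertools.product((1,-1),repeat=3)","[(-1,-1,-1)]").replace("frames(q,S)[3]\n","frames(q,S)[3]*R.from_euler('z',np.pi/2)\n")
open('kin.py','w').write(s)
E
python3 -c "
from kin import *
print(E0,P.round(1))
from h import telemetry
s=telemetry.get_obs(); p,Q=fk(s['joint_positions']); print(p-s['ee_pos'],np.degrees((Q.inv()*R.from_quat(s['orientation'])).magnitude()))"
```

```text
0.05883806283532067 [ 3.004e+02 -0.000e+00 -2.120e+01 -1.000e-01 -9.900e+00  4.913e+02
 -1.000e-01 -9.900e+00  5.067e+02 -0.000e+00 -4.000e-01  3.154e+02]
[ 0.00429602 -0.04322283  0.02876389] 2.854900972863163e-14
```

```bash
cat >> kin.py <<'E'
from scipy.optimize import least_squares
def step(q,p,Q,reg=1e-2):
    f=lambda x: np.r_[(fk(x)[0]-p)/100,(Q.inv()*fk(x)[1]).as_rotvec()*3,reg*(x-q)]
    return least_squares(f,np.clip(q,LO+1e-4,HI-1e-4),bounds=(LO,HI),xtol=1e-8).x
def path(q,p1,Q1,n):
    "straight Cartesian path from q; returns joints along it"
    p0,Q0=fk(q); w=(Q0.inv()*Q1).as_rotvec(); out=[]
    for k in range(1,n+1):
        q=step(q,p0+(p1-p0)*k/n,Q0*R.from_rotvec(w*k/n)); out.append(q)
    return np.array(out)
def err(q,p,Q): return np.linalg.norm(fk(q)[0]-p).round(1),np.degrees((Q.inv()*fk(q)[1]).magnitude()).round(1)
E
python3 - <<'E'
from kin import *
np.set_printoptions(precision=2,suppress=True)
# predict history
for i,j in((0,1),(3,4),(4,5),(7,8)):
    p,Q=fk(D[j][:7]); o=path(D[i][:7],p,Q,12); print(o[-1],D[j][:7])
E
```

```text
[ 0.76 -0.03 -0.42  2.2  -0.29  0.68 -0.05] [ 0.79 -0.03 -0.44  2.2  -0.29  0.68 -0.05]
[-0.49  0.25 -0.26  2.01  0.26  0.83 -2.43] [-0.48  0.25 -0.26  2.01  0.26  0.83 -2.44]
[ 0.06 -0.08 -0.51  2.5   1.1   0.08 -2.85] [ 0.09 -0.08 -0.54  2.5   1.1   0.08 -2.85]
[-2.01 -0.41  1.56  1.88  0.31  1.22 -0.36] [-2.01 -0.41  1.56  1.88  0.3   1.22 -0.36]
```

```bash
cat > srch.py <<'E'
from kin import *
from h import telemetry, uq, tq
from multiprocessing import Pool
q0=telemetry.get_obs()['joint_positions'] if __name__=='__main__' else None
def run(a):
    seed,q0=a; g=np.random.default_rng(seed)
    V=(np.array([g.uniform(500,680),g.uniform(-150,250),g.uniform(230,330)]),tq(g.uniform(-20,180),g.uniform(0,10)))
    yaw=g.uniform(40,200); P=np.array([g.uniform(470,530),g.uniform(130,165),0]); Q=uq(yaw); z=Q.as_matrix()[:,2]
    a=path(q0,*V,10); b=path(a[-1],P+[0,0,116]+11*z,Q,10); c=path(b[-1],P+[0,0,39]+11*z,Q,4)
    m=np.minimum(np.r_[b[-3:],c]-LO,HI-np.r_[b[-3:],c]).min()
    return m,err(a[-1],*V),err(c[-1],P+[0,0,39]+11*z,Q),V[0].round(),R.as_euler(V[1],'xyz',degrees=True).round(),yaw.round() if hasattr(yaw,'round') else yaw,P.round(),a[-1].round(2),c[-1].round(2)
if __name__=='__main__':
    import os
    with Pool(os.cpu_count()) as p: o=p.map(run,[(i,q0) for i in range(120)])
    o.sort(key=lambda t:-(t[0]-t[2][0]-t[1][0]*.1))
    for t in o[:6]: print(*t)
E
OMP_NUM_THREADS=1 timeout 400 python3 srch.py; nproc
```

```text
5.551115123125783e-17 (np.float64(0.0), np.float64(0.0)) (np.float64(102.7), np.float64(11.5)) [509.  53. 282.] [180.  -1.  33.] 43.31696521229855 [494. 143.   0.] [-1.87 -0.26  1.57  1.93  0.28  1.2  -1.39] [-1.75 -0.41  1.57  2.5  -0.36  0.05 -0.52]
6.938893903907228e-18 (np.float64(12.1), np.float64(2.3)) (np.float64(102.2), np.float64(11.7)) [561.  33. 324.] [180.  -1. 169.] 40.14272345302487 [497. 162.   0.] [-1.95 -0.41  1.57  1.79  0.42  1.35  0.92] [-1.84 -0.41  1.57  2.5   1.73  0.07 -2.73]
5.551115123125783e-17 (np.float64(22.0), np.float64(3.7)) (np.float64(102.0), np.float64(11.8)) [550.  34. 242.] [180.  -4.  85.] 51.46232755274639 [476. 165.   0.] [-1.87 -0.41  1.57  1.96  0.41  1.12 -0.54] [-1.78 -0.41  1.57  2.5  -0.61  0.1  -0.18]
5.551115123125783e-17 (np.float64(72.3), np.float64(12.1)) (np.float64(98.9), np.float64(12.2)) [ 663. -123.  297.] [180.  -7.  75.] 46.34528881673834 [473. 136.   0.] [-1.65 -0.41  1.57  1.82  0.41  1.11 -0.46] [-1.72 -0.41  1.57  2.5  -0.52  0.11 -0.3 ]
5.551115123125783e-17 (np.float64(7.8), np.float64(1.4)) (np.float64(106.0), np.float64(11.5)) [546.  61. 306.] [180.  -2. 107.] 47.32315182757727 [501. 137.   0.] [-1.97 -0.41  1.57  1.83  0.4   1.3  -0.2 ] [-1.73 -0.41  1.57  2.5  -0.64  0.07 -0.18]
5.551115123125783e-17 (np.float64(15.1), np.float64(2.8)) (np.float64(106.9), np.float64(12.2)) [537. 131. 299.] [180.  -7. 118.] 59.56124225928139 [480. 141.   0.] [-2.05 -0.41  1.57  1.84  0.33  1.27 -0.08] [-1.68 -0.41  1.57  2.5  -0.73  0.22  0.1 ]
4
```

```bash
cat > rec.py <<'E'
from kin import *
from h import telemetry, tq
from multiprocessing import Pool
import os,time
def bad(q): return abs(q[2])+2*max(0,.25-q[1])+max(0,abs(q[6])-2)+.5*abs(q[0]+.3)
def run(a):
    seed,q,hist=a; g=np.random.default_rng(seed); p0=fk(q)[0]
    az=np.radians(g.uniform(-20,85)); rr=g.uniform(380,700)
    V=np.round([rr*np.cos(az),rr*np.sin(az),g.uniform(230,600)],-1); yaw,t=np.round([g.uniform(-20,200),g.uniform(-30,40)],-1)
    if abs(V[1])>420 : V[0]=max(V[0],150)
    o=path(q,V,tq(yaw,t),9); 
    return bad(o[-1])+err(o[-1],V,tq(yaw,t))[0]*.02,o[-1],hist+[(V.tolist(),float(yaw),float(t),err(o[-1],V,tq(yaw,t)),o[-1].round(2).tolist())]
if __name__=='__main__':
    q0=telemetry.get_obs()['joint_positions']; beam=[(bad(q0),q0,[])]; t0=time.time()
    with Pool(os.cpu_count()) as p:
        for d in range(3):
            n=160//len(beam); jobs=[(d*1000+i*100+k,b[1],b[2]) for i,b in enumerate(beam) for k in range(n)]
            beam=sorted(p.map(run,jobs)+beam,key=lambda t:t[0])[:4]
            print(d,time.time()-t0,[round(b[0],2) for b in beam],flush=True)
    for b in beam[:2]:
        print(b[0]); [print(h) for h in b[2]]
E
OMP_NUM_THREADS=1 timeout 500 python3 rec.py
```

```text
0 14.677915811538696 [np.float64(0.85), np.float64(1.08), np.float64(1.71), np.float64(1.74)]
1 27.246147632598877 [np.float64(0.08), np.float64(0.1), np.float64(0.13), np.float64(0.16)]
2 39.40992712974548 [np.float64(0.05), np.float64(0.08), np.float64(0.1), np.float64(0.11)]
0.05291648901273986
([210.0, 620.0, 530.0], 40.0, -20.0, (np.float64(11.5), np.float64(3.5)), [-1.1, 0.48, -0.23, 0.92, -0.1, 1.97, -2.22])
([620.0, 30.0, 450.0], 140.0, -0.0, (np.float64(0.0), np.float64(0.0)), [-0.16, 0.23, 0.05, 1.37, -0.01, 1.54, 0.77])
([570.0, 330.0, 330.0], 100.0, 30.0, (np.float64(0.0), np.float64(0.0)), [-0.31, 0.3, -0.05, 1.61, -0.54, 1.19, 0.01])
0.08375860707909626
([270.0, 580.0, 420.0], 40.0, -30.0, (np.float64(6.1), np.float64(1.8)), [-0.94, 0.59, -0.3, 1.03, -0.1, 1.97, -2.12])
([550.0, 100.0, 310.0], -0.0, -20.0, (np.float64(0.0), np.float64(0.0)), [-0.26, 0.38, 0.06, 1.5, -0.09, 1.61, -1.76])
```

```bash
cat > srch2.py <<'E'
from kin import *
from h import telemetry, uq, tq
from multiprocessing import Pool
import os
def run(a):
    seed,q0=a; g=np.random.default_rng(seed)
    az=np.radians(g.uniform(50,75)); rr=g.uniform(480,640)
    V=np.round([rr*np.cos(az),rr*np.sin(az),g.uniform(350,520)],-1); yv,tv=np.round([g.uniform(10,120),g.uniform(-30,10)],-1)
    W=np.round([g.uniform(480,600),g.uniform(50,160),g.uniform(260,350)],-1); yw=np.round(g.uniform(60,200),-1)
    yaw=np.round(np.clip(yw+g.uniform(-30,30),80,210),-1); P=np.array([500,145,0]); Q=uq(yaw); z=Q.as_matrix()[:,2]
    a=path(q0,V,tq(yv,tv),10); w=path(a[-1],W,tq(yw,8),10); b=path(w[-1],P+[0,0,116]+11*z,Q,10); c=path(b[-1],P+[0,0,39]+11*z,Q,4)
    al=np.r_[w[-3:],b,c]; m=np.minimum(al-LO,HI-al).min()
    return m-(0.02*err(c[-1],P+[0,0,39]+11*z,Q)[0]),(V.tolist(),yv,tv),err(a[-1],V,tq(yv,tv)),(W.tolist(),yw),err(w[-1],W,tq(yw,8)),yaw,m.round(3),a[-1].round(2).tolist(),w[-1].round(2).tolist(),c[-1].round(2).tolist()
if __name__=='__main__':
    q0=telemetry.get_obs()['joint_positions']
    with Pool(os.cpu_count()) as p: o=p.map(run,[(i,q0) for i in range(240)],chunksize=4)
    o.sort(key=lambda t:-t[0])
    for t in o[:6]: print(*t[1:],'\n')
E
OMP_NUM_THREADS=1 timeout 500 python3 srch2.py
```

```text
([220.0, 510.0, 420.0], np.float64(50.0), np.float64(-30.0)) (np.float64(0.1), np.float64(0.0)) ([550.0, 150.0, 340.0], np.float64(130.0)) (np.float64(0.0), np.float64(0.0)) 120.0 0.499 [-1.31, 0.43, 0.23, 1.26, -0.21, 1.97, -1.81] [-0.63, 0.21, 0.42, 1.64, -0.21, 1.38, 0.53] [-0.18, 0.81, 0.27, 1.79, -0.93, 1.4, 1.18] 

([210.0, 570.0, 440.0], np.float64(40.0), np.float64(-30.0)) (np.float64(3.0), np.float64(0.9)) ([530.0, 90.0, 260.0], np.float64(70.0)) (np.float64(0.0), np.float64(0.0)) 100.0 0.479 [-0.91, 0.53, -0.43, 1.09, -0.1, 1.97, -2.23] [-0.1, 0.12, -0.07, 1.89, -0.13, 1.06, -0.47] [0.3, 0.72, -0.23, 1.95, -0.89, 1.02, 0.97] 

([240.0, 520.0, 440.0], np.float64(10.0), np.float64(-10.0)) (np.float64(0.0), np.float64(0.0)) ([600.0, 90.0, 260.0], np.float64(90.0)) (np.float64(0.0), np.float64(0.0)) 120.0 0.404 [-2.0, 0.33, 1.14, 1.47, -0.41, 1.67, -2.27] [-0.9, 0.4, 0.96, 1.73, -0.5, 1.22, 0.21] [-0.34, 0.86, 0.49, 1.8, -1.04, 1.5, 1.26] 

([210.0, 460.0, 450.0], np.float64(50.0), np.float64(-20.0)) (np.float64(0.0), np.float64(0.0)) ([580.0, 160.0, 270.0], np.float64(120.0)) (np.float64(0.0), np.float64(0.0)) 110.0 0.381 [-1.98, 0.32, 1.07, 1.46, -0.3, 1.87, -1.62] [-0.98, 0.41, 0.92, 1.69, -0.47, 1.29, 0.58] [-0.38, 0.85, 0.56, 1.89, -1.19, 1.47, 1.25] 

([290.0, 440.0, 490.0], np.float64(20.0), np.float64(-10.0)) (np.float64(0.0), np.float64(0.0)) ([570.0, 70.0, 260.0], np.float64(100.0)) (np.float64(0.0), np.float64(0.0)) 110.0 0.38 [-1.93, 0.2, 1.12, 1.45, -0.26, 1.76, -2.06] [-0.95, 0.36, 1.03, 1.79, -0.47, 1.23, 0.4] [-0.38, 0.84, 0.55, 1.89, -1.18, 1.47, 1.25] 

([170.0, 600.0, 470.0], np.float64(20.0), np.float64(0.0)) (np.float64(0.0), np.float64(0.0)) ([570.0, 140.0, 290.0], np.float64(110.0)) (np.float64(0.0), np.float64(0.0)) 110.0 0.379 [-1.98, 0.29, 0.82, 1.35, -0.21, 1.59, -2.41] [-1.03, 0.35, 0.98, 1.72, -0.44, 1.29, 0.42] [-0.39, 0.85, 0.57, 1.89, -1.19, 1.48, 1.25]
```

Run:
```python
from kin import *; from h import *
np.set_printoptions(precision=2,suppress=True)
q=telemetry.get_obs()['joint_positions']
V,QV=np.array([290,440,490.]),tq(20,-10); W,QW=np.array([570,90,260.]),tq(95,8)
P=np.array([475,155,0]);Q=uq(95);z=Q.as_matrix()[:,2]
a=path(q,V,QV,12); w=path(a[-1],W,QW,12); b=path(w[-1],P+[0,0,116]+11*z,Q,12); c=path(b[-1],P+[0,0,39]+11*z,Q,4)
for o in(a,w,b,c): print(o[-1], np.minimum(o-LO,HI-o).min().round(3),np.abs(np.diff(o,axis=0)).max(0))
print(err(c[-1],P+[0,0,39]+11*z,Q)); row(V,QV)
```

```text
[-1.93  0.2   1.11  1.45 -0.26  1.75 -2.06] 0.058 [0.05 0.08 0.09 0.06 0.07 0.06 0.17]
[-0.99  0.35  1.03  1.8  -0.47  1.21  0.28] 0.276 [0.16 0.07 0.06 0.06 0.08 0.06 0.25]
[-0.46  0.6   0.65  2.11 -1.29  1.38  1.1 ] 0.285 [0.05 0.05 0.04 0.03 0.07 0.04 0.08]
[-0.41  0.77  0.57  2.1  -1.39  1.36  1.24] 0.185 [0.01 0.04 0.02 0.01 0.03 0.01 0.04]
(np.float64(0.0), np.float64(0.0))
shift [ 0.38 -0.17 -0.15] turn [  2.8 -15.8  80.2] dist 440.0 t 12.55
```

carry_out(steps=[{"x": 0.032, "y": -0.014, "z": -0.0125, "ax": 0.2, "ay": -1.3, "az": 6.7, "gripper": 0.03}, {"x": 0.064, "y": -0.028, "z": -0.025, "ax": 0.5, "ay": -2.6, "az": 13.4, "gripper": 0.03}, {"x": 0.096, "y": -0.042, "z": -0.0375, "ax": 0.7, "ay": -3.9, "az": 20, "gripper": 0.03}, {"x": 0.128, "y": -0.056, "z": -0.05, "ax": 0.9, "ay": -5.2, "az": 26.7, "gripper": 0.03}, {"x": 0.16, "y": -0.07, "z": -0.0625, "ax": 1.2, "ay": -6.5, "az": 33.4, "gripper": 0.03}, {"x": 0.192, "y": -0.084, "z": -0.075, "ax": 1.4, "ay": -7.9, "az": 40, "gripper": 0.03}, {"x": 0.224, "y": -0.098, "z": -0.0875, "ax": 1.6, "ay": -9.2, "az": 46.8, "gripper": 0.03}, {"x": 0.256, "y": -0.112, "z": -0.1, "ax": 1.9, "ay": -10.5, "az": 53.5, "gripper": 0.03}, {"x": 0.288, "y": -0.126, "z": -0.1125, "ax": 2.1, "ay": -11.8, "az": 60, "gripper": 0.03}, {"x": 0.32, "y": -0.14, "z": -0.125, "ax": 2.3, "ay": -13, "az": 66.8, "gripper": 0.03}, {"x": 0.352, "y": -0.155, "z": -0.1375, "ax": 2.5, "ay": -14.4, "az": 73.5, "gripper": 0.03}, {"x": 0.38, "y": -0.17, "z": -0.15, "ax": 2.8, "ay": -15.8, "az": 80.2, "gripper": 0.03}])

```text
time: 13.55
ee_pos: [285.0, 444.8, 483.5]
orientation: [0.981, 0.17, -0.089, 0.017]
ft_force: [1.2, 0.1, -0.6]
finger_gap: 40.1
grasp_force: 30.9
```

Run:
```python
from kin import *; from h import *
s=telemetry.get_obs();q=s['joint_positions'];print(q.round(2),s['finger_gap'],s['ft_force'].round(1))
W,QW=np.array([570,90,260.]),tq(95,8)
w=path(q,W,QW,12); print(w[-1].round(2),np.minimum(w-LO,HI-w).min(0).round(2)); row(W,QW)
```

```text
[-1.89  0.19  1.05  1.46 -0.25  1.75 -2.09] 40.0500647955955 [ 1.2  0.1 -0.6]
[-0.98  0.35  1.01  1.8  -0.46  1.21  0.27] [0.73 0.42 0.38 0.67 1.11 0.28 0.9 ]
shift [0.1873 0.4292 0.1943] turn [ -1.4  15.7 -75.7] dist 507.0 t 13.55
```

carry_out(steps=[{"x": 0.0145, "y": 0.033, "z": 0.015, "ax": -0.1, "ay": 1.2, "az": -5.8, "gripper": 0.03}, {"x": 0.029, "y": 0.066, "z": 0.03, "ax": -0.2, "ay": 2.4, "az": -11.6, "gripper": 0.03}, {"x": 0.0435, "y": 0.099, "z": 0.045, "ax": -0.3, "ay": 3.6, "az": -17.4, "gripper": 0.03}, {"x": 0.058, "y": 0.132, "z": 0.06, "ax": -0.4, "ay": 4.8, "az": -23.2, "gripper": 0.03}, {"x": 0.0725, "y": 0.165, "z": 0.075, "ax": -0.5, "ay": 6, "az": -29, "gripper": 0.03}, {"x": 0.087, "y": 0.198, "z": 0.09, "ax": -0.6, "ay": 7.2, "az": -34.8, "gripper": 0.03}, {"x": 0.101, "y": 0.231, "z": 0.105, "ax": -0.7, "ay": 8.4, "az": -40.6, "gripper": 0.03}, {"x": 0.115, "y": 0.264, "z": 0.12, "ax": -0.8, "ay": 9.6, "az": -46.4, "gripper": 0.03}, {"x": 0.13, "y": 0.297, "z": 0.135, "ax": -0.9, "ay": 10.8, "az": -52.2, "gripper": 0.03}, {"x": 0.144, "y": 0.33, "z": 0.15, "ax": -1, "ay": 12, "az": -58, "gripper": 0.03}, {"x": 0.158, "y": 0.363, "z": 0.165, "ax": -1.2, "ay": 13.4, "az": -64, "gripper": 0.03}, {"x": 0.173, "y": 0.396, "z": 0.18, "ax": -1.3, "ay": 14.6, "az": -70, "gripper": 0.03}])

```text
time: 14.55
ee_pos: [527.6, 148.7, 295.7]
orientation: [0.736, 0.675, 0.03, -0.045]
ft_force: [-0.2, 0.3, 0.1]
finger_gap: 40.1
grasp_force: 30.8
```

Run:
```python
from kin import *; from h import *
s=telemetry.get_obs();q=s['joint_positions'];print(q.round(2),s['finger_gap'],s['ft_force'].round(1))
P=np.array([475,155,0]);Q=uq(95);z=Q.as_matrix()[:,2]
b=path(q,P+[0,0,106]+11*z,Q,12); c=path(b[-1],P+[0,0,39]+11*z,Q,4)
for o in(b,c): print(o[-1].round(2),np.minimum(o-LO,HI-o).min(0).round(2)); 
row(P+[0,0,106]+11*z,Q)
```

```text
[-1.27  0.24  1.14  1.83 -0.35  1.24 -0.11] 40.12515981169507 [-0.2  0.3  0.1]
[-0.49  0.64  0.68  2.11 -1.32  1.4   1.13] [1.38 0.64 0.45 0.39 0.25 0.57 1.72]
[-0.44  0.78  0.62  2.1  -1.4   1.38  1.25] [2.13 1.09 0.9  0.39 0.17 0.57 1.6 ]
shift [-0.0104 -0.0494  0.1977] turn [ 3.7 46.4 -9.6] dist 204.0 t 14.55
```

Margins are good, so I'll tilt to upright and descend to hover.

carry_out(steps=[{"x": -0.001, "y": -0.005, "z": 0.02, "ax": 0.4, "ay": 4.6, "az": -1, "gripper": 0.03}, {"x": -0.002, "y": -0.01, "z": 0.04, "ax": 0.8, "ay": 9.3, "az": -2, "gripper": 0.03}, {"x": -0.003, "y": -0.015, "z": 0.06, "ax": 1.1, "ay": 14, "az": -3, "gripper": 0.03}, {"x": -0.004, "y": -0.02, "z": 0.08, "ax": 1.5, "ay": 18.6, "az": -4, "gripper": 0.03}, {"x": -0.005, "y": -0.025, "z": 0.1, "ax": 1.9, "ay": 23.3, "az": -5, "gripper": 0.03}, {"x": -0.006, "y": -0.03, "z": 0.12, "ax": 2.3, "ay": 28, "az": -6, "gripper": 0.03}, {"x": -0.0075, "y": -0.036, "z": 0.14, "ax": 2.7, "ay": 33, "az": -7, "gripper": 0.03}, {"x": -0.009, "y": -0.043, "z": 0.165, "ax": 3.1, "ay": 39, "az": -8, "gripper": 0.03}, {"x": -0.01, "y": -0.049, "z": 0.185, "ax": 3.5, "ay": 44, "az": -9, "gripper": 0.03}, {"x": -0.0104, "y": -0.0494, "z": 0.1977, "ax": 3.7, "ay": 46.4, "az": -9.6, "gripper": 0.03}, {"x": -0.0104, "y": -0.0494, "z": 0.1977, "ax": 3.7, "ay": 46.4, "az": -9.6, "gripper": 0.03}, {"x": -0.0104, "y": -0.0494, "z": 0.1977, "ax": 3.7, "ay": 46.4, "az": -9.6, "gripper": 0.03}])

```text
time: 15.55
ee_pos: [474.7, 162.2, 99.5]
orientation: [0.609, 0.658, 0.299, -0.327]
ft_force: [0.2, 0.0, -1.1]
finger_gap: 40.0
grasp_force: 30.9
```

Run:
```python
from kin import *; from h import *
for i in range(3): im,c=cap('side')
b,cc=cap('scene'); cv2.imwrite('pics/side9.png',im[:,:,::-1]); cv2.imwrite('pics/scene9.png',b[:,:,::-1])
s=telemetry.get_obs();q=s['joint_positions'];print(q.round(2),s['ee_pos'],s['ft_force'].round(1))
P=np.array([475,155,0]);Q=uq(95);z=Q.as_matrix()[:,2]
for h in(70,8): row(P+[0,0,36+h]+11*z,Q)
# bottle axis tilt from images: dark-brown silhouette
for im_,c_,n in((im,c,'side'),(b,cc,'scene')):
    for hh in(70,127,138,175): print(n,hh,proj(c_,P+[0,0,hh]).round(0),end=' ')
    u,v=proj(c_,P+[0,0,100]).astype(int); hsv=cv2.cvtColor(im_[v-45:v+45,u-45:u+45],cv2.COLOR_RGB2HSV)
    m=((hsv[...,0]<16)&(hsv[...,1]>60)&(hsv[...,2]<140)&(hsv[...,2]>20)).astype(np.uint8)
    k,l,st,ct=cv2.connectedComponentsWithStats(m); 
    print([(st[i].tolist(),) for i in range(1,k) if st[i][4]>25],u-45,v-45)
```

```text
[-0.49  0.63  0.69  2.11 -1.31  1.4   1.13] [476.81552747 162.60665455 103.31249475] [ 0.1 -0.6 -0.8]
shift [-0.0023 -0.0025  0.0035] turn [0.4 0.1 0.1] dist 5.0 t 15.75
shift [-0.0516 -0.0028  0.0411] turn [0.4 0.1 0.1] dist 66.0 t 15.75
side 70 [290. 165.] side 127 [289. 150.] side 138 [289. 147.] side 175 [289. 137.] [([2, 3, 28, 19, 141],), ([19, 2, 11, 12, 58],), ([81, 75, 8, 5, 26],)] 244 112
scene 70 [272. 188.] scene 127 [270. 175.] scene 138 [270. 172.] scene 175 [269. 163.] [([30, 0, 60, 25, 805],), ([40, 35, 12, 10, 69],), ([82, 48, 8, 13, 71],)] 225 136
```

carry_out(steps=[{"x": -0.015, "y": -0.0015, "z": 0.012, "ax": 0.4, "ay": 0, "az": 0, "gripper": 0.03}, {"x": -0.03, "y": -0.0028, "z": 0.024, "ax": 0.4, "ay": 0, "az": 0, "gripper": 0.03}, {"x": -0.045, "y": -0.0028, "z": 0.036, "ax": 0.4, "ay": 0, "az": 0, "gripper": 0.03}, {"x": -0.0516, "y": -0.0028, "z": 0.0411, "ax": 0.4, "ay": 0, "az": 0, "gripper": 0.03}, {"x": -0.0548, "y": -0.0028, "z": 0.0435, "ax": 0.4, "ay": 0, "az": 0, "gripper": 0.03}, {"x": -0.0548, "y": -0.0028, "z": 0.0435, "ax": 0.4, "ay": 0, "az": 0, "gripper": 0.03}, {"x": -0.0548, "y": -0.0028, "z": 0.0435, "ax": 0.4, "ay": 0, "az": 0, "gripper": 0.03}])

```text
time: 16.33
ee_pos: [473.7, 162.6, 32.8]
orientation: [0.606, 0.661, 0.299, -0.326]
ft_force: [0.5, -0.1, -0.5]
finger_gap: 39.5
grasp_force: 30.9
```

Run:
```python
from h import *
P=np.array([475,155,0]);Q=uq(95);z=Q.as_matrix()[:,2]
for i in range(3): cap('wrist')
s=telemetry.get_obs();print(s['ee_pos'],s['ft_force'].round(1),s['joint_positions'].round(2))
row(P+[0,0,36]+11*z,Q)
```

```text
[473.7236838  162.32245411  32.78515804] [-0.3  0.2 -1. ] [-0.44  0.78  0.62  2.1  -1.4   1.38  1.25]
shift [-0.0019  0.0006  0.0032] turn [ 0.   0.1 -0. ] dist 4.0 t 16.4833
```

carry_out(steps=[{"x": -0.0012, "y": 0, "z": 0.0009, "ax": 0, "ay": 0, "az": 0, "gripper": 0.03}, {"x": -0.002, "y": 0, "z": 0.0015, "ax": 0, "ay": 0, "az": 0, "gripper": 0.03}, {"x": -0.002, "y": 0, "z": 0.0015, "ax": 0, "ay": 0, "az": 0, "gripper": 0.03}])

```text
time: 16.73
ee_pos: [472.9, 162.3, 29.2]
orientation: [0.606, 0.661, 0.299, -0.327]
ft_force: [-0.3, -0.8, -1.0]
finger_gap: 40.0
grasp_force: 30.9
```

carry_out(steps=[{"x": -0.0008, "y": 0, "z": 0.0006, "ax": 0, "ay": 0, "az": 0, "gripper": 0.03}, {"x": -0.0008, "y": 0, "z": 0.0006, "ax": 0, "ay": 0, "az": 0, "gripper": 0.03}])

```text
time: 16.9
ee_pos: [472.8, 162.3, 28.0]
orientation: [0.606, 0.661, 0.299, -0.327]
ft_force: [0.9, -0.2, -0.6]
finger_gap: 39.7
grasp_force: 30.9
```

carry_out(steps=[{"x": -0.0008, "y": 0, "z": 0.0006, "ax": 0, "ay": 0, "az": 0, "gripper": 0.03}, {"x": -0.0008, "y": 0, "z": 0.0006, "ax": 0, "ay": 0, "az": 0, "gripper": 0.03}])

```text
time: 17.07
ee_pos: [472.9, 162.3, 27.7]
orientation: [0.606, 0.66, 0.299, -0.327]
ft_force: [-0.8, -0.7, 2.7]
finger_gap: 40.0
grasp_force: 31.1
```

carry_out(steps=[{"x": -0.0008, "y": 0, "z": 0.0006, "ax": 0, "ay": 0, "az": 0, "gripper": 0.03}, {"x": -0.0008, "y": 0, "z": 0.0006, "ax": 0, "ay": 0, "az": 0, "gripper": 0.03}])

```text
time: 17.23
ee_pos: [472.9, 162.3, 27.6]
orientation: [0.606, 0.66, 0.3, -0.328]
ft_force: [-1.8, -2.0, 6.4]
finger_gap: 40.0
grasp_force: 31.5
```

Run:
```python
from h import *
s=telemetry.get_obs();print(s['ee_pos'],s['ft_force'].round(1),s['ft_torque'].round(2))
Q=R.from_quat(s['orientation']);z=Q.as_matrix()[:,2];print('grasp pt',s['ee_pos']-11*z,z)
```

```text
[472.86918854 162.30936211  27.64478536] [-1.8 -2.   6.4] [-0.04  0.24  0.28]
grasp pt [473.63777387 153.58660166  34.30231694] [-0.06987139  0.79297822 -0.60523014]
```

carry_out(steps=[{"x": 0, "y": 0, "z": 0, "ax": 0, "ay": 0, "az": 0, "gripper": 0.045}, {"x": 0, "y": 0, "z": 0, "ax": 0, "ay": 0, "az": 0, "gripper": 0.05}, {"x": 0, "y": 0, "z": 0, "ax": 0, "ay": 0, "az": 0, "gripper": 0.065}, {"x": 0, "y": 0, "z": 0, "ax": 0, "ay": 0, "az": 0, "gripper": 0.08}, {"x": 0, "y": 0, "z": 0, "ax": 0, "ay": 0, "az": 0, "gripper": 0.08}, {"x": 0, "y": 0, "z": -0.01, "ax": 0, "ay": 0, "az": 0, "gripper": 0.08}, {"x": 0, "y": 0, "z": -0.03, "ax": 0, "ay": 0, "az": 0, "gripper": 0.08}, {"x": 0, "y": 0, "z": -0.055, "ax": 0, "ay": 0, "az": 0, "gripper": 0.08}, {"x": 0, "y": 0, "z": -0.085, "ax": 0, "ay": 0, "az": 0, "gripper": 0.08}, {"x": 0, "y": 0, "z": -0.11, "ax": 0, "ay": 0, "az": 0, "gripper": 0.08}, {"x": 0, "y": 0, "z": -0.12, "ax": 0, "ay": 0, "az": 0, "gripper": 0.08}, {"x": 0, "y": 0, "z": -0.12, "ax": 0, "ay": 0, "az": 0, "gripper": 0.08}])

```text
time: 18.23
ee_pos: [483.0, 64.1, 100.5]
orientation: [0.608, 0.66, 0.3, -0.324]
ft_force: [-0.2, 0.0, -0.5]
finger_gap: 80.1
grasp_force: 0.0
```

Run:
```python
from kin import *; from h import *
for i in range(3): im,c=cap('wrist','w10.png')
s=telemetry.get_obs();q=s['joint_positions'];print(q.round(2),s['ee_pos'],s['ft_force'].round(1))
B=np.array([473.6,153.6,0])
for h in(0,57,68,105): print(h,proj(c,B+[0,0,h]).round(0))
# yaw options for vertical grasp and well
for yaw in(100,10,-80):
  a=path(q,B+[0,0,190],tq(yaw,0),10); b=path(a[-1],B+[0,0,57],tq(yaw,0),5); d=path(b[-1],B+[0,0,200],tq(yaw,0),5)
  e=path(d[-1],np.array([607,-79,200]),tq(yaw,0),8); f=path(e[-1],np.array([607,-79,80]),tq(yaw,0),5)
  al=np.r_[a,b,d,e,f]; print(yaw,np.minimum(al-LO,HI-al).min(0).round(2))
row(B+[0,0,190],tq(100,0))
```

```text
[-0.34  0.71  0.73  2.04 -1.21  1.52  1.21] [480.50871442  68.79165378  98.53846638] [ 0.1 -0.3  0. ]
0 [325. 227.]
57 [325. 184.]
68 [325. 174.]
105 [325. 133.]
100 [1.08 0.74 0.23 0.38 0.4  0.53 1.71]
10 [1.04 0.74 0.   0.25 0.34 0.55 1.76]
-80 [1.04 0.37 0.13 0.08 0.13 0.34 0.  ]
shift [0.1243 0.0003 0.0121] turn [  2.1 -52.6  -4.7] dist 125.0 t 18.3833
```

Run:
```python
from h import *
im=cv2.imread('pics/w10.png'); h=cv2.cvtColor(im,cv2.COLOR_BGR2HSV)
roi=(slice(100,270),slice(250,400)); 
m=((h[...,0]<20)&(h[...,1]>50)&(h[...,2]<150)).astype(np.uint8)[roi]
m=cv2.morphologyEx(m,cv2.MORPH_OPEN,np.ones((3,3)))
k,l,st,ct=cv2.connectedComponentsWithStats(m)
i=1+st[1:,4].argmax(); print(st[i],ct[i]+[250,100])
for r_ in range(st[i][1],st[i][1]+st[i][3],6):
  x=np.where(l[r_]==i)[0]; print(r_+100,x.min()+250,x.max()+250,(x.min()+x.max())/2+250)
```

```text
[  45   60   57   58 1968] [326.17123984 188.35060976]
160 316 329 322.5
166 306 338 322.0
172 303 341 322.0
178 303 346 324.5
184 306 349 327.5
190 319 351 335.0
196 295 350 322.5
202 299 347 323.0
208 305 344 324.5
214 312 340 326.0
```

The bottle stands upright. The blob is centred on columns 322–324 from cap to body, as predicted. I'll rise, untilt, then move over it.

Run:
```python
from kin import *; from h import *
row(np.array([478,75,215]),tq(100,0))
```

```text
shift [ 0.0964 -0.0023 -0.0656] turn [  2.1 -52.6  -4.7] dist 117.0 t 18.3833
```

carry_out(steps=[{"x": 0.015, "y": 0, "z": -0.015, "ax": 0.2, "ay": -5, "az": -0.4, "gripper": 0.08}, {"x": 0.03, "y": 0, "z": -0.03, "ax": 0.4, "ay": -11, "az": -1, "gripper": 0.08}, {"x": 0.045, "y": -0.001, "z": -0.04, "ax": 0.7, "ay": -17, "az": -1.5, "gripper": 0.08}, {"x": 0.06, "y": -0.001, "z": -0.05, "ax": 0.9, "ay": -23, "az": -2, "gripper": 0.08}, {"x": 0.075, "y": -0.002, "z": -0.06, "ax": 1.2, "ay": -29, "az": -2.6, "gripper": 0.08}, {"x": 0.09, "y": -0.002, "z": -0.0656, "ax": 1.4, "ay": -35, "az": -3.1, "gripper": 0.08}, {"x": 0.0964, "y": -0.0023, "z": -0.0656, "ax": 1.7, "ay": -41.5, "az": -3.7, "gripper": 0.08}, {"x": 0.0964, "y": -0.0023, "z": -0.0656, "ax": 2, "ay": -48, "az": -4.3, "gripper": 0.08}, {"x": 0.0964, "y": -0.0023, "z": -0.0656, "ax": 2.1, "ay": -52.6, "az": -4.7, "gripper": 0.08}, {"x": 0.0964, "y": -0.0023, "z": -0.0656, "ax": 2.1, "ay": -52.6, "az": -4.7, "gripper": 0.08}])

```text
time: 19.22
ee_pos: [476.9, 81.5, 214.7]
orientation: [0.637, 0.77, -0.001, 0.0]
ft_force: [-0.3, 2.1, -0.8]
finger_gap: 79.9
grasp_force: 0.0
```

Run:
```python
from kin import *; from h import *
row(np.array([473.6,153.6,200]),tq(100,0))
```

```text
shift [0.0715 0.0102 0.0146] turn [-0.   0.1  0.8] dist 74.0 t 19.2167
```

carry_out(steps=[{"x": 0.035, "y": 0.005, "z": 0.006, "ax": 0, "ay": 0, "az": 0.5, "gripper": 0.08}, {"x": 0.065, "y": 0.01, "z": 0.0146, "ax": 0, "ay": 0, "az": 0.5, "gripper": 0.08}, {"x": 0.074, "y": 0.01, "z": 0.0146, "ax": 0, "ay": 0, "az": 0.5, "gripper": 0.08}, {"x": 0.074, "y": 0.01, "z": 0.0146, "ax": 0, "ay": 0, "az": 0.5, "gripper": 0.08}, {"x": 0.074, "y": 0.01, "z": 0.0146, "ax": 0, "ay": 0, "az": 0.5, "gripper": 0.08}])

```text
time: 19.63
ee_pos: [475.1, 147.2, 200.1]
orientation: [0.646, 0.763, -0.001, 0.001]
ft_force: [0.1, -0.5, 0.9]
finger_gap: 79.8
grasp_force: 0.0
```

Run:
```python
from h import *
for i in range(4): im,c=cap('wrist','w11.png')
B=np.array([473.6,153.6,0]); s=telemetry.get_obs(); print(s['ee_pos'])
for z in(0,40,57,68,105): print(z,proj(c,B+[0,0,z]).round(1))
im=im[:,:,::-1]; h=cv2.cvtColor(np.ascontiguousarray(im),cv2.COLOR_BGR2HSV)
u,v=proj(c,B+[0,0,50]).astype(int); y0,x0=v-70,u-70
m=((h[...,0]<20)&(h[...,1]>50)&(h[...,2]<150)).astype(np.uint8)[y0:v+70,x0:u+70]; m=cv2.morphologyEx(m,cv2.MORPH_OPEN,np.ones((3,3)))
k,l,st,ct=cv2.connectedComponentsWithStats(m); i=1+st[1:,4].argmax(); print(st[i],ct[i]+[x0,y0])
for r_ in range(st[i][1],st[i][1]+st[i][3],6):
  x=np.where(l[r_]==i)[0]; print(r_+y0,x.min()+x0,x.max()+x0,(x.min()+x.max())/2+x0)
# predicted silhouette extents
t=np.linspace(0,2*np.pi,60)
for R_,z in((21,0),(21,55),(15,68)):
  p=np.array([proj(c,B+[R_*np.cos(a),R_*np.sin(a),z]) for a in t]); print('pred',z,p.min(0).round(0),p.max(0).round(0))
```

```text
[475.98953356 146.03009473 200.98656447]
0 [323.5 165.2]
40 [323.5 174.9]
57 [323.5 179.7]
68 [323.5 183.2]
105 [323.6 197. ]
[ 46  44  47  45 929] [321.5941873  173.07750269]
151 315 327 321.0
157 306 339 322.5
163 303 343 323.0
169 299 344 321.5
175 299 344 321.5
181 300 343 321.5
187 304 340 322.0
193 322 333 327.5
pred 0 [302. 144.] [345. 186.]
pred 55 [298. 154.] [349. 203.]
pred 68 [305. 165.] [342. 201.]
```

Run:
```python
from h import *
c=optics.calibration('wrist'); B=onz(c,322,177.5,50); print(B)
row([B[0],B[1],52],tq(100,0)); row([B[0],B[1],52],tq(99,0)); print(telemetry.get_obs()['joint_positions'].round(2))
```

```text
[472.41850173 153.79718097  50.        ]
shift [ 0.0084 -0.0025  0.149 ] turn [ 0.1  0.  -0.8] dist 149.0 t 19.8333
shift [ 0.0084 -0.0025  0.149 ] turn [0.1 0.  0.2] dist 149.0 t 19.8333
[-1.44  0.27  1.21  2.03 -0.3   1.03  0.08]
```

carry_out(steps=[{"x": 0.008, "y": -0.0025, "z": 0.02, "ax": 0, "ay": 0, "az": 0, "gripper": 0.08}, {"x": 0.008, "y": -0.0025, "z": 0.04, "ax": 0, "ay": 0, "az": 0, "gripper": 0.08}, {"x": 0.008, "y": -0.0025, "z": 0.06, "ax": 0, "ay": 0, "az": 0, "gripper": 0.08}, {"x": 0.008, "y": -0.0025, "z": 0.08, "ax": 0, "ay": 0, "az": 0, "gripper": 0.08}, {"x": 0.008, "y": -0.0025, "z": 0.1, "ax": 0, "ay": 0, "az": 0, "gripper": 0.08}, {"x": 0.008, "y": -0.0025, "z": 0.12, "ax": 0, "ay": 0, "az": 0, "gripper": 0.08}, {"x": 0.0084, "y": -0.0025, "z": 0.135, "ax": 0, "ay": 0, "az": 0, "gripper": 0.08}, {"x": 0.0084, "y": -0.0025, "z": 0.145, "ax": 0, "ay": 0, "az": 0, "gripper": 0.08}, {"x": 0.0084, "y": -0.0025, "z": 0.149, "ax": 0, "ay": 0, "az": 0, "gripper": 0.07}, {"x": 0.0084, "y": -0.0025, "z": 0.149, "ax": 0, "ay": 0, "az": 0, "gripper": 0.06}, {"x": 0.0084, "y": -0.0025, "z": 0.149, "ax": 0, "ay": 0, "az": 0, "gripper": 0.055}])

```text
time: 20.75
ee_pos: [472.9, 155.7, 52.5]
orientation: [0.647, 0.763, 0.001, 0.001]
ft_force: [0.4, -0.3, -0.2]
finger_gap: 55.3
grasp_force: 0.0
```

Run:
```python
from h import *
for i in range(3): cap('wrist','w12.png')
s=telemetry.get_obs();print(s['ee_pos'],s['ft_force'].round(1),s['finger_gap'])
row([472.4,153.8,52],tq(99,0))
```

```text
[473.05411287 156.33386659  52.84445774] [ 0.4 -1.2  0.7] 55.032534960000206
shift [-0.0024 -0.0011  0.0008] turn [0.2 0.  0.4] dist 3.0 t 20.9
```

carry_out(steps=[{"x": -0.002, "y": -0.001, "z": 0.0008, "ax": 0, "ay": 0, "az": 0, "gripper": 0.055}, {"x": -0.002, "y": -0.001, "z": 0.0008, "ax": 0, "ay": 0, "az": 0, "gripper": 0.05}, {"x": -0.002, "y": -0.001, "z": 0.0008, "ax": 0, "ay": 0, "az": 0, "gripper": 0.046}, {"x": -0.002, "y": -0.001, "z": 0.0008, "ax": 0, "ay": 0, "az": 0, "gripper": 0.043}, {"x": -0.002, "y": -0.001, "z": 0.0008, "ax": 0, "ay": 0, "az": 0, "gripper": 0.04}, {"x": -0.002, "y": -0.001, "z": 0.0008, "ax": 0, "ay": 0, "az": 0, "gripper": 0.03}, {"x": -0.002, "y": -0.001, "z": 0.0008, "ax": 0, "ay": 0, "az": 0, "gripper": 0.03}, {"x": -0.002, "y": -0.001, "z": 0.0008, "ax": 0, "ay": 0, "az": 0, "gripper": 0.03}], newtons=30)

```text
time: 21.57
ee_pos: [472.6, 154.1, 51.7]
orientation: [0.647, 0.763, 0.001, 0.001]
ft_force: [0.3, 0.4, 4.4]
finger_gap: 37.2
grasp_force: 29.2
```

The gap is 37 mm against 40 mm before, so the pads hold only the rounded shoulder. I'll regrip 4 mm lower.

carry_out(steps=[{"x": 0, "y": 0, "z": 0, "ax": 0, "ay": 0, "az": 0, "gripper": 0.045}, {"x": 0, "y": 0, "z": 0, "ax": 0, "ay": 0, "az": 0, "gripper": 0.05}, {"x": 0, "y": 0, "z": 0, "ax": 0, "ay": 0, "az": 0, "gripper": 0.052}, {"x": 0, "y": 0, "z": 0.004, "ax": 0, "ay": 0, "az": 0, "gripper": 0.052}, {"x": 0, "y": 0, "z": 0.004, "ax": 0, "ay": 0, "az": 0, "gripper": 0.052}, {"x": 0, "y": 0, "z": 0.004, "ax": 0, "ay": 0, "az": 0, "gripper": 0.047}, {"x": 0, "y": 0, "z": 0.004, "ax": 0, "ay": 0, "az": 0, "gripper": 0.044}, {"x": 0, "y": 0, "z": 0.004, "ax": 0, "ay": 0, "az": 0, "gripper": 0.041}, {"x": 0, "y": 0, "z": 0.004, "ax": 0, "ay": 0, "az": 0, "gripper": 0.03}, {"x": 0, "y": 0, "z": 0.004, "ax": 0, "ay": 0, "az": 0, "gripper": 0.03}, {"x": 0, "y": 0, "z": 0.004, "ax": 0, "ay": 0, "az": 0, "gripper": 0.03}], newtons=30)

```text
time: 22.48
ee_pos: [471.7, 153.9, 47.3]
orientation: [0.647, 0.763, 0.0, 0.001]
ft_force: [-0.1, -0.1, 2.4]
finger_gap: 38.8
grasp_force: 29.9
```

carry_out(steps=[{"x": 0, "y": 0, "z": -0.005, "ax": 0, "ay": 0, "az": 0, "gripper": 0.03}, {"x": 0, "y": 0, "z": -0.02, "ax": 0, "ay": 0, "az": 0, "gripper": 0.03}, {"x": 0, "y": 0, "z": -0.05, "ax": 0, "ay": 0, "az": 0, "gripper": 0.03}, {"x": 0, "y": 0, "z": -0.08, "ax": 0, "ay": 0, "az": 0, "gripper": 0.03}, {"x": 0, "y": 0, "z": -0.11, "ax": 0, "ay": 0, "az": 0, "gripper": 0.03}, {"x": 0, "y": 0, "z": -0.13, "ax": 0, "ay": 0, "az": 0, "gripper": 0.03}, {"x": 0, "y": 0, "z": -0.13, "ax": 0, "ay": 0, "az": 0, "gripper": 0.03}, {"x": 0, "y": 0, "z": -0.13, "ax": 0, "ay": 0, "az": 0, "gripper": 0.03}])

```text
time: 23.15
ee_pos: [471.7, 154.6, 177.8]
orientation: [0.646, 0.763, 0.001, 0.001]
ft_force: [-0.5, 0.1, -1.0]
finger_gap: 38.7
grasp_force: 30.5
```

Run:
```python
from h import *; from kin import *
for i in range(3): im,c=cap('wrist','w13.png')
s=telemetry.get_obs();q=s['joint_positions'];print(s['ee_pos'],s['ft_force'].round(1),s['finger_gap'],q.round(2))
M=np.array([607.2,-79.1,0])
e=path(q,M+[0,0,175],tq(100,0),10); f=path(e[-1],M+[0,0,73],tq(100,0),4); al=np.r_[e,f]; print(np.minimum(al-LO,HI-al).min(0).round(2))
row(M+[0,0,175],tq(100,0))
# bottle silhouette below the fingers vs prediction about the tool axis
B=s['ee_pos']; h=cv2.cvtColor(im,cv2.COLOR_RGB2HSV)
for d in(0,-30,-48): print(d,proj(c,B+[0,0,d]).round(0))
m=((h[...,0]<20)&(h[...,1]>50)&(h[...,2]<150)).astype(np.uint8); k,l,st,ct=cv2.connectedComponentsWithStats(m)
print([(st[i].tolist(),ct[i].round()) for i in range(1,k) if st[i][4]>500])
```

```text
[469.81412257 153.73710922 175.61326977] [-0.9 -0.5  0. ] 38.88789437754747 [-1.41  0.32  1.17  2.06 -0.35  0.98  0.1 ]
[1.27 0.74 0.42 0.45 0.93 0.88 2.11]
shift [-0.2522  0.0973  0.001 ] turn [-0.1  0.1 -0.6] dist 270.0 t 23.3
0 [326. 279.]
-30 [325. 249.]
-48 [325. 235.]
[([337, 0, 66, 35, 546], array([372.,  12.])), ([286, 7, 95, 50, 572], array([339.,  37.])), ([605, 41, 35, 62, 566], array([623.,  75.])), ([511, 86, 129, 314, 12462], array([598., 264.])), ([280, 219, 90, 109, 6192], array([324., 276.])), ([411, 259, 63, 73, 1967], array([437., 287.]))]
```

The bottle is held and centred: its blob is at column 324, against the tool axis at 325. I'll pass to the right of the well first, so that the wrist camera can see it again.

Run:
```python
from h import *; from kin import *
q=telemetry.get_obs()['joint_positions']; T=np.array([615,-145,215.])
e=path(q,T,tq(100,0),10); f=path(e[-1],np.array([607,-79,73]),tq(100,0),6); al=np.r_[e,f]; print(np.minimum(al-LO,HI-al).min(0).round(2))
row(T,tq(100,0))
```

```text
[1.28 0.73 0.41 0.45 0.92 0.8  2.1 ]
shift [-0.3186  0.0942 -0.0388] turn [-0.1  0.1 -0.6] dist 334.0 t 23.3
```

carry_out(steps=[{"x": -0.012, "y": 0.004, "z": -0.02, "ax": 0, "ay": 0, "az": 0, "gripper": 0.03}, {"x": -0.045, "y": 0.013, "z": -0.035, "ax": 0, "ay": 0, "az": 0, "gripper": 0.03}, {"x": -0.08, "y": 0.024, "z": -0.039, "ax": 0, "ay": 0, "az": 0, "gripper": 0.03}, {"x": -0.118, "y": 0.035, "z": -0.039, "ax": 0, "ay": 0, "az": 0, "gripper": 0.03}, {"x": -0.156, "y": 0.046, "z": -0.039, "ax": 0, "ay": 0, "az": -0.6, "gripper": 0.03}, {"x": -0.194, "y": 0.057, "z": -0.039, "ax": 0, "ay": 0, "az": -0.6, "gripper": 0.03}, {"x": -0.232, "y": 0.069, "z": -0.039, "ax": 0, "ay": 0, "az": -0.6, "gripper": 0.03}, {"x": -0.268, "y": 0.079, "z": -0.039, "ax": 0, "ay": 0, "az": -0.6, "gripper": 0.03}, {"x": -0.298, "y": 0.088, "z": -0.039, "ax": 0, "ay": 0, "az": -0.6, "gripper": 0.03}, {"x": -0.3186, "y": 0.094, "z": -0.039, "ax": 0, "ay": 0, "az": -0.6, "gripper": 0.03}, {"x": -0.3186, "y": 0.094, "z": -0.039, "ax": 0, "ay": 0, "az": -0.6, "gripper": 0.03}, {"x": -0.3186, "y": 0.094, "z": -0.039, "ax": 0, "ay": 0, "az": -0.6, "gripper": 0.03}])

```text
time: 24.3
ee_pos: [614.8, -147.0, 214.5]
orientation: [0.644, 0.765, -0.001, -0.0]
ft_force: [0.1, 0.3, -0.5]
finger_gap: 39.0
grasp_force: 30.6
```

```bash
cat > well.py <<'E'
from h import *
def well(im,c,r,guess,pad=1.35):
    u,v=proj(c,[*guess,70]); w=int(r*pad*c['fx']/np.linalg.norm(np.array(c['R'])@[*guess,70]+c['t']))
    x0,y0=int(u)-w,int(v)-w; g=cv2.cvtColor(im,cv2.COLOR_RGB2GRAY)[max(y0,0):y0+2*w,max(x0,0):x0+2*w]
    t,b=cv2.threshold(g,0,255,cv2.THRESH_OTSU); b=255-b
    k,l,st,ct=cv2.connectedComponentsWithStats(b); i=l[min(w,g.shape[0]-1),min(w,g.shape[1]-1)] or 1+st[1:,4].argmax()
    k=max(cv2.findContours((l==i).astype(np.uint8),0,1)[0],key=cv2.contourArea); k=cv2.convexHull(k)
    P=np.array([onz(c,a[0]+max(x0,0),a[1]+max(y0,0),70)[:2] for a in k[:,0]],np.float32)
    e=cv2.fitEllipse(P); return (u,v),t,e,cv2.minEnclosingCircle(P)
E
python3 - <<'E'
from well import *
for i in range(4): im,c=cap('wrist','w14.png')
print(telemetry.get_obs()['ee_pos'],telemetry.get_obs()['finger_gap'])
print(well(im,c,22.5,(607,-79))); print(well(im,c,17.5,(597.5,-26)))
E
```

```text
[ 615.7513488  -142.49459227  215.46376837] 38.57050087768935
((np.float64(328.8304906369632), np.float64(109.78624935975809)), 193.0, ((607.918212890625, -78.25452423095703), (46.321651458740234, 46.625877380371094), 108.84911346435547), ((608.0425415039062, -78.3055419921875), 23.625505447387695))
((np.float64(329.0955113043554), np.float64(33.90591181444188)), 187.0, ((598.3697509765625, -25.56586456298828), (34.889949798583984, 36.170623779296875), 69.2679443359375), ((598.4635009765625, -25.62512969970703), 18.14210319519043))
```

Run:
```python
from well import *
im,c=cap('wrist','w15.png'); s=telemetry.get_obs(); X=s['ee_pos']; Q=R.from_quat(s['orientation'])
h=cv2.cvtColor(im,cv2.COLOR_RGB2HSV)
m=((h[...,0]<20)&(h[...,1]>50)&(h[...,2]<150)).astype(np.uint8)[190:345,250:400]
k,l,st,ct=cv2.connectedComponentsWithStats(m); i=1+st[1:,4].argmax(); print(st[i]+[250,190,0,0,0])
for u in(305,315,325,335,345):
  y=np.where(l[:,u-250]==i)[0]; col=im[200:235,u].astype(int).sum(1); print(u,y.min()+190, 'grad',200+np.argmax(np.abs(np.diff(col))))
for dx in(-3,0,3):
  t=np.linspace(0,2*np.pi,180); p=np.array([proj(c,X+Q.apply([dx+21*np.cos(a),21*np.sin(a),48])) for a in t])
  print(dx,p.min(0).round(1),p.max(0).round(1),[p[(np.abs(p[:,0]-u)<2)][:,1].min().round(1) for u in(305,325,345)])
row([607.9,-78.25,215],tq(100,0)); print(X)
```

```text
[ 280  209   90  117 7230]
305 216 grad 205
315 213 grad 200
325 211 grad 229
335 213 grad 200
345 226 grad 204
-3 [289.2 206. ] [362.4 273.2] [np.float64(210.9), np.float64(206.0), np.float64(210.3)]
0 [289.  200.9] [362.6 268.7] [np.float64(205.8), np.float64(200.9), np.float64(205.2)]
3 [288.8 195.7] [362.8 264.1] [np.float64(200.6), np.float64(195.7), np.float64(200.0)]
shift [0.0647 0.0035 0.0008] turn [ 0.  -0.   0.2] dist 65.0 t 24.55
[ 615.895189   -142.54262829  215.82332423]
```

The bottle's lower rim is at rows 200–205, so it is centred in the grip. The well is at (607.9, −78.3). I'll go over it and down to hover.

carry_out(steps=[{"x": 0.025, "y": 0.001, "z": 0, "ax": 0, "ay": 0, "az": 0, "gripper": 0.03}, {"x": 0.05, "y": 0.003, "z": 0, "ax": 0, "ay": 0, "az": 0, "gripper": 0.03}, {"x": 0.065, "y": 0.0035, "z": 0.01, "ax": 0, "ay": 0, "az": 0, "gripper": 0.03}, {"x": 0.065, "y": 0.0035, "z": 0.035, "ax": 0, "ay": 0, "az": 0, "gripper": 0.03}, {"x": 0.065, "y": 0.0035, "z": 0.06, "ax": 0, "ay": 0, "az": 0, "gripper": 0.03}, {"x": 0.065, "y": 0.0035, "z": 0.08, "ax": 0, "ay": 0, "az": 0, "gripper": 0.03}, {"x": 0.065, "y": 0.0035, "z": 0.088, "ax": 0, "ay": 0, "az": 0, "gripper": 0.03}, {"x": 0.065, "y": 0.0035, "z": 0.088, "ax": 0, "ay": 0, "az": 0, "gripper": 0.03}, {"x": 0.065, "y": 0.0035, "z": 0.088, "ax": 0, "ay": 0, "az": 0, "gripper": 0.03}])

```text
time: 25.3
ee_pos: [608.3, -80.0, 128.5]
orientation: [0.642, 0.766, -0.0, 0.001]
ft_force: [0.6, 0.7, 0.3]
finger_gap: 38.7
grasp_force: 30.6
```

Run:
```python
from well import *
for i in range(5): im,c=cap('wrist','w16.png')
s=telemetry.get_obs(); print(s['ee_pos'],s['ft_force'].round(1),s['finger_gap'])
row([607.9,-78.25,128],tq(100,0)); print('L',well(im,c,17.5,(598.4,-25.6)))
```

```text
[609.4734777  -80.69115084 130.00245644] [-0.4  0.6  0. ] 38.55634861861342
shift [ 0.0027 -0.0011  0.002 ] turn [0.2 0.1 0. ] dist 4.0 t 25.55
L ((np.float64(322.39794184621155), np.float64(133.2127786989342)), 191.0, ((596.7730102539062, -34.01947021484375), (39.69923400878906, 55.74262619018555), 167.65798950195312), ((594.09326171875, -31.23145294189453), 25.75821876525879))
```

carry_out(steps=[{"x": 0.0023, "y": -0.0011, "z": 0.002, "ax": 0, "ay": 0, "az": 0, "gripper": 0.03}, {"x": 0.0023, "y": -0.0011, "z": 0.005, "ax": 0, "ay": 0, "az": 0, "gripper": 0.03}, {"x": 0.0023, "y": -0.0011, "z": 0.008, "ax": 0, "ay": 0, "az": 0, "gripper": 0.03}, {"x": 0.0023, "y": -0.0011, "z": 0.01, "ax": 0, "ay": 0, "az": 0, "gripper": 0.03}, {"x": 0.0023, "y": -0.0011, "z": 0.012, "ax": 0, "ay": 0, "az": 0, "gripper": 0.03}, {"x": 0.0023, "y": -0.0011, "z": 0.014, "ax": 0, "ay": 0, "az": 0, "gripper": 0.03}, {"x": 0.0023, "y": -0.0011, "z": 0.014, "ax": 0, "ay": 0, "az": 0, "gripper": 0.03}])

```text
time: 26.13
ee_pos: [606.8, -78.6, 114.1]
orientation: [0.643, 0.766, -0.0, 0.001]
ft_force: [0.7, -0.2, -0.0]
finger_gap: 38.7
grasp_force: 30.6
```

Run:
```python
from well import *
for i in range(4): im,c=cap('wrist','w17.png')
s=telemetry.get_obs(); print(s['ee_pos'],s['ft_force'].round(1),s['ft_torque'].round(2),s['finger_gap'])
row([607.9,-78.7,115],tq(100,0))
```

```text
[606.92485413 -78.40528278 114.54575249] [-0.4  0.1 -0.8] [-0.05  0.01  0.  ] 38.874123140914264
shift [-0.0005  0.0009 -0.0005] turn [0.1 0.1 0. ] dist 1.0 t 26.3333
```

carry_out(steps=[{"x": 0, "y": 0.0005, "z": 0.003, "ax": 0, "ay": 0, "az": 0, "gripper": 0.03}, {"x": 0, "y": 0.0005, "z": 0.006, "ax": 0, "ay": 0, "az": 0, "gripper": 0.03}, {"x": 0, "y": 0.0005, "z": 0.01, "ax": 0, "ay": 0, "az": 0, "gripper": 0.03}, {"x": 0, "y": 0.0005, "z": 0.01, "ax": 0, "ay": 0, "az": 0, "gripper": 0.03}])

```text
time: 26.67
ee_pos: [607.2, -78.4, 103.7]
orientation: [0.643, 0.766, -0.0, 0.001]
ft_force: [0.3, -1.6, -1.7]
finger_gap: 38.8
grasp_force: 30.5
```

carry_out(steps=[{"x": 0, "y": 0, "z": 0.004, "ax": 0, "ay": 0, "az": 0, "gripper": 0.03}, {"x": 0, "y": 0, "z": 0.008, "ax": 0, "ay": 0, "az": 0, "gripper": 0.03}, {"x": 0, "y": 0, "z": 0.012, "ax": 0, "ay": 0, "az": 0, "gripper": 0.03}, {"x": 0, "y": 0, "z": 0.012, "ax": 0, "ay": 0, "az": 0, "gripper": 0.03}])

```text
time: 27.0
ee_pos: [607.1, -78.3, 91.6]
orientation: [0.643, 0.766, -0.0, 0.001]
ft_force: [0.4, -1.0, -2.1]
finger_gap: 38.6
grasp_force: 30.5
```

carry_out(steps=[{"x": 0, "y": 0, "z": 0.004, "ax": 0, "ay": 0, "az": 0, "gripper": 0.03}, {"x": 0, "y": 0, "z": 0.008, "ax": 0, "ay": 0, "az": 0, "gripper": 0.03}, {"x": 0, "y": 0, "z": 0.01, "ax": 0, "ay": 0, "az": 0, "gripper": 0.03}, {"x": 0, "y": 0, "z": 0.01, "ax": 0, "ay": 0, "az": 0, "gripper": 0.03}])

```text
time: 27.33
ee_pos: [607.6, -78.5, 82.1]
orientation: [0.643, 0.766, -0.0, 0.001]
ft_force: [1.1, -1.9, -1.2]
finger_gap: 38.7
grasp_force: 30.5
```

carry_out(steps=[{"x": 0, "y": 0, "z": 0.0015, "ax": 0, "ay": 0, "az": 0, "gripper": 0.03}, {"x": 0, "y": 0, "z": 0.003, "ax": 0, "ay": 0, "az": 0, "gripper": 0.03}, {"x": 0, "y": 0, "z": 0.003, "ax": 0, "ay": 0, "az": 0, "gripper": 0.03}])

```text
time: 27.58
ee_pos: [607.8, -78.5, 79.6]
orientation: [0.643, 0.766, 0.0, 0.001]
ft_force: [1.7, -2.7, -0.1]
finger_gap: 38.3
grasp_force: 30.6
```

carry_out(steps=[{"x": 0, "y": 0, "z": 0.0015, "ax": 0, "ay": 0, "az": 0, "gripper": 0.03}, {"x": 0, "y": 0, "z": 0.0015, "ax": 0, "ay": 0, "az": 0, "gripper": 0.03}])

```text
time: 27.75
ee_pos: [607.9, -78.6, 78.2]
orientation: [0.643, 0.766, 0.0, 0.001]
ft_force: [2.0, -2.2, 0.4]
finger_gap: 38.8
grasp_force: 30.7
```

carry_out(steps=[{"x": 0, "y": 0, "z": 0.0015, "ax": 0, "ay": 0, "az": 0, "gripper": 0.03}, {"x": 0, "y": 0, "z": 0.002, "ax": 0, "ay": 0, "az": 0, "gripper": 0.03}])

```text
time: 27.92
ee_pos: [608.0, -78.6, 76.9]
orientation: [0.643, 0.766, 0.0, 0.001]
ft_force: [-1.2, -2.0, 7.1]
finger_gap: 38.7
grasp_force: 34.8
```

carry_out(steps=[{"x": 0, "y": 0, "z": 0.001, "ax": 0, "ay": 0, "az": 0, "gripper": 0.03}, {"x": 0, "y": 0, "z": 0.0015, "ax": 0, "ay": 0, "az": 0, "gripper": 0.03}])

```text
time: 28.08
ee_pos: [608.0, -78.6, 76.8]
orientation: [0.643, 0.766, 0.001, 0.001]
ft_force: [-4.1, -0.7, 15.2]
finger_gap: 38.6
grasp_force: 38.8
```

carry_out(steps=[{"x": 0, "y": 0, "z": 0.001, "ax": 0, "ay": 0, "az": 0, "gripper": 0.03}, {"x": 0, "y": 0, "z": 0.001, "ax": 0, "ay": 0, "az": 0, "gripper": 0.03}])

```text
time: 28.25
ee_pos: [608.0, -78.6, 76.8]
orientation: [0.643, 0.766, 0.001, 0.0]
ft_force: [-5.1, -0.7, 17.7]
finger_gap: 38.7
grasp_force: 40.1
```

carry_out(steps=[{"x": 0, "y": 0, "z": -0.003, "ax": 0, "ay": 0, "az": 0, "gripper": 0.03}, {"x": 0, "y": 0, "z": -0.003, "ax": 0, "ay": 0, "az": 0, "gripper": 0.042}, {"x": 0, "y": 0, "z": -0.003, "ax": 0, "ay": 0, "az": 0, "gripper": 0.05}, {"x": 0, "y": 0, "z": -0.003, "ax": 0, "ay": 0, "az": 0, "gripper": 0.055}, {"x": 0, "y": 0, "z": -0.003, "ax": 0, "ay": 0, "az": 0, "gripper": 0.06}, {"x": 0, "y": 0, "z": -0.02, "ax": 0, "ay": 0, "az": 0, "gripper": 0.06}, {"x": 0, "y": 0, "z": -0.05, "ax": 0, "ay": 0, "az": 0, "gripper": 0.06}, {"x": 0, "y": 0, "z": -0.08, "ax": 0, "ay": 0, "az": 0, "gripper": 0.06}, {"x": 0, "y": 0, "z": -0.11, "ax": 0, "ay": 0, "az": 0, "gripper": 0.06}, {"x": 0, "y": 0, "z": -0.14, "ax": 0, "ay": 0, "az": 0, "gripper": 0.06}, {"x": 0, "y": 0, "z": -0.14, "ax": 0, "ay": 0, "az": 0, "gripper": 0.06}])

```text
time: 29.17
ee_pos: [611.0, -79.2, 219.7]
orientation: [0.643, 0.766, 0.003, 0.005]
ft_force: [1.1, -1.3, 0.6]
finger_gap: 60.0
grasp_force: 0.0
```

Run:
```python
from well import *
for i in range(5): im,c=cap('wrist','w18.png')
s=telemetry.get_obs(); print(s['ee_pos'],s['ft_force'].round(1))
M=np.array([607.9,-78.3,0]); t=np.linspace(0,2*np.pi,120)
for z in(93,97): 
  p=np.array([proj(c,M+[15*np.cos(a),15*np.sin(a),z]) for a in t]); print('cap',z,p.min(0).round(0),p.max(0).round(0))
for z in(130,133,136): print('needle tip',z,proj(c,M+[0,0,z]).round(1))
u,v=proj(c,M+[0,0,130]).astype(int); h=cv2.cvtColor(im,cv2.COLOR_RGB2HSV)
roi=h[v-60:v+60,u-60:u+60]; y=((abs(roi[...,0].astype(int)-27)<6)&(roi[...,1]>150)&(roi[...,2]>130)).astype(np.uint8)
k,l,st,ct=cv2.connectedComponentsWithStats(y); print('yellow pin',[(st[i].tolist(),(ct[i]+[u-60,v-60]).round(1)) for i in range(1,k)])
b=((roi[...,0]<20)&(roi[...,1]>50)&(roi[...,2]<150)).astype(np.uint8);k,l,st,ct=cv2.connectedComponentsWithStats(b);i=1+st[1:,4].argmax();print('brown',st[i]+[u-60,v-60,0,0,0],ct[i]+[u-60,v-60])
for n in('scene','side'):
  im,c=cap(n,n+'z.png'); print(n,[proj(c,M+[0,0,z]).round(1).tolist() for z in(82,93,130)])
```

```text
[606.05401294 -77.27248673 211.66976668] [-0.1  0.8  0.1]
cap 93 [307. 181.] [347. 218.]
cap 97 [307. 182.] [347. 220.]
needle tip 130 [327.5 216.8]
needle tip 133 [327.5 218.4]
needle tip 136 [327.6 220.1]
yellow pin [([59, 62, 3, 4, 8], array([327. , 219.5]))]
brown [307 169  44  45 368] [335.42663043 185.47826087]
scene [[354.6, 186.0], [354.8, 183.4], [355.3, 174.6]]
side [[348.3, 203.8], [348.5, 200.8], [349.1, 190.6]]
```

The bottle is in the well and its pin shows at (327,219.5), but the images cannot resolve the seating height to a millimetre or two. I'll touch the cap top lightly with the fingers straddling the needle, which checks the seating and corrects it if needed.

Run:
```python
from well import *
cap('wrist');row([607.7,-78.3,110],tq(100,0))
```

```text
shift [-0.0007  0.0015  0.1019] turn [-0.1  0.   0. ] dist 102.0 t 29.5667
```

carry_out(steps=[{"x": -0.0007, "y": 0.0015, "z": 0.01, "ax": 0, "ay": 0, "az": 0, "gripper": 0.022}, {"x": -0.0007, "y": 0.0015, "z": 0.025, "ax": 0, "ay": 0, "az": 0, "gripper": 0.022}, {"x": -0.0007, "y": 0.0015, "z": 0.04, "ax": 0, "ay": 0, "az": 0, "gripper": 0.022}, {"x": -0.0007, "y": 0.0015, "z": 0.055, "ax": 0, "ay": 0, "az": 0, "gripper": 0.022}, {"x": -0.0007, "y": 0.0015, "z": 0.055, "ax": 0, "ay": 0, "az": 0, "gripper": 0.022}, {"x": -0.0007, "y": 0.0015, "z": 0.065, "ax": 0, "ay": 0, "az": 0, "gripper": 0.022}, {"x": -0.0007, "y": 0.0015, "z": 0.075, "ax": 0, "ay": 0, "az": 0, "gripper": 0.022}, {"x": -0.0007, "y": 0.0015, "z": 0.085, "ax": 0, "ay": 0, "az": 0, "gripper": 0.022}, {"x": -0.0007, "y": 0.0015, "z": 0.095, "ax": 0, "ay": 0, "az": 0, "gripper": 0.022}, {"x": -0.0007, "y": 0.0015, "z": 0.1, "ax": 0, "ay": 0, "az": 0, "gripper": 0.022}, {"x": -0.0007, "y": 0.0015, "z": 0.102, "ax": 0, "ay": 0, "az": 0, "gripper": 0.022}, {"x": -0.0007, "y": 0.0015, "z": 0.102, "ax": 0, "ay": 0, "az": 0, "gripper": 0.022}])

```text
time: 30.57
ee_pos: [608.7, -78.6, 110.9]
orientation: [0.643, 0.766, -0.0, 0.001]
ft_force: [0.1, -0.2, 0.0]
finger_gap: 22.2
grasp_force: 0.0
```

carry_out(steps=[{"x": 0, "y": 0, "z": 0.001, "ax": 0, "ay": 0, "az": 0, "gripper": 0.022}, {"x": 0, "y": 0, "z": 0.002, "ax": 0, "ay": 0, "az": 0, "gripper": 0.022}, {"x": 0, "y": 0, "z": 0.003, "ax": 0, "ay": 0, "az": 0, "gripper": 0.022}, {"x": 0, "y": 0, "z": 0.003, "ax": 0, "ay": 0, "az": 0, "gripper": 0.022}])

```text
time: 30.9
ee_pos: [609.2, -78.6, 108.8]
orientation: [0.643, 0.766, 0.0, 0.001]
ft_force: [-0.2, -0.2, 0.9]
finger_gap: 22.2
grasp_force: 0.0
```

carry_out(steps=[{"x": 0, "y": 0, "z": 0.001, "ax": 0, "ay": 0, "az": 0, "gripper": 0.022}, {"x": 0, "y": 0, "z": 0.002, "ax": 0, "ay": 0, "az": 0, "gripper": 0.022}, {"x": 0, "y": 0, "z": 0.002, "ax": 0, "ay": 0, "az": 0, "gripper": 0.022}])

```text
time: 31.15
ee_pos: [609.0, -78.5, 106.4]
orientation: [0.643, 0.766, 0.0, 0.001]
ft_force: [-0.5, 0.1, -0.9]
finger_gap: 22.2
grasp_force: 0.0
```

carry_out(steps=[{"x": 0, "y": 0, "z": 0.001, "ax": 0, "ay": 0, "az": 0, "gripper": 0.022}, {"x": 0, "y": 0, "z": 0.002, "ax": 0, "ay": 0, "az": 0, "gripper": 0.022}, {"x": 0, "y": 0, "z": 0.002, "ax": 0, "ay": 0, "az": 0, "gripper": 0.022}])

```text
time: 31.4
ee_pos: [608.9, -78.6, 104.3]
orientation: [0.643, 0.766, 0.0, 0.001]
ft_force: [0.5, 0.7, 0.6]
finger_gap: 22.0
grasp_force: 0.0
```

carry_out(steps=[{"x": 0, "y": 0, "z": 0.001, "ax": 0, "ay": 0, "az": 0, "gripper": 0.022}, {"x": 0, "y": 0, "z": 0.0015, "ax": 0, "ay": 0, "az": 0, "gripper": 0.022}, {"x": 0, "y": 0, "z": 0.0015, "ax": 0, "ay": 0, "az": 0, "gripper": 0.022}])

```text
time: 31.65
ee_pos: [608.9, -78.6, 102.9]
orientation: [0.643, 0.766, -0.0, 0.001]
ft_force: [0.8, -0.0, 0.3]
finger_gap: 21.9
grasp_force: 0.0
```

carry_out(steps=[{"x": 0, "y": 0, "z": 0.001, "ax": 0, "ay": 0, "az": 0, "gripper": 0.022}, {"x": 0, "y": 0, "z": 0.0015, "ax": 0, "ay": 0, "az": 0, "gripper": 0.022}, {"x": 0, "y": 0, "z": 0.0015, "ax": 0, "ay": 0, "az": 0, "gripper": 0.022}])

```text
time: 31.9
ee_pos: [609.0, -78.6, 101.4]
orientation: [0.643, 0.766, 0.0, 0.001]
ft_force: [0.4, -0.4, 0.1]
finger_gap: 22.0
grasp_force: 0.0
```

carry_out(steps=[{"x": 0, "y": 0, "z": 0.001, "ax": 0, "ay": 0, "az": 0, "gripper": 0.022}, {"x": 0, "y": 0, "z": 0.0015, "ax": 0, "ay": 0, "az": 0, "gripper": 0.022}, {"x": 0, "y": 0, "z": 0.0015, "ax": 0, "ay": 0, "az": 0, "gripper": 0.022}])

```text
time: 32.15
ee_pos: [609.0, -78.6, 99.9]
orientation: [0.643, 0.766, 0.0, 0.001]
ft_force: [0.4, -0.2, 0.6]
finger_gap: 21.8
grasp_force: 0.0
```

carry_out(steps=[{"x": 0, "y": 0, "z": 0.001, "ax": 0, "ay": 0, "az": 0, "gripper": 0.022}, {"x": 0, "y": 0, "z": 0.001, "ax": 0, "ay": 0, "az": 0, "gripper": 0.022}])

```text
time: 32.32
ee_pos: [608.9, -78.6, 98.9]
orientation: [0.643, 0.766, 0.0, 0.001]
ft_force: [0.9, 0.5, 0.4]
finger_gap: 22.2
grasp_force: 0.0
```

carry_out(steps=[{"x": 0, "y": 0, "z": 0.001, "ax": 0, "ay": 0, "az": 0, "gripper": 0.022}, {"x": 0, "y": 0, "z": 0.002, "ax": 0, "ay": 0, "az": 0, "gripper": 0.022}, {"x": 0, "y": 0, "z": 0.002, "ax": 0, "ay": 0, "az": 0, "gripper": 0.022}])

```text
time: 32.57
ee_pos: [609.3, -78.8, 97.3]
orientation: [0.643, 0.766, 0.0, 0.001]
ft_force: [-0.2, -0.7, 1.3]
finger_gap: 21.8
grasp_force: 0.3
```

carry_out(steps=[{"x": 0, "y": 0, "z": 0.001, "ax": 0, "ay": 0, "az": 0, "gripper": 0.022}, {"x": 0, "y": 0, "z": 0.001, "ax": 0, "ay": 0, "az": 0, "gripper": 0.022}])

```text
time: 32.73
ee_pos: [609.7, -79.1, 97.1]
orientation: [0.643, 0.766, 0.0, 0.001]
ft_force: [-0.8, 0.2, 5.0]
finger_gap: 22.0
grasp_force: 2.3
```

Contact comes at TCP 97 mm, firm at 5 N. With the tips 4–8 mm ahead, the cap top is at or below 93 mm, so the bottle sits on the bottom of the well. I'll retreat and hand in.

carry_out(steps=[{"x": 0, "y": 0, "z": -0.01, "ax": 0, "ay": 0, "az": 0, "gripper": 0.022}, {"x": 0, "y": 0, "z": -0.03, "ax": 0, "ay": 0, "az": 0, "gripper": 0.022}, {"x": 0, "y": 0, "z": -0.06, "ax": 0, "ay": 0, "az": 0, "gripper": 0.022}, {"x": 0, "y": 0, "z": -0.09, "ax": 0, "ay": 0, "az": 0, "gripper": 0.022}, {"x": 0, "y": 0, "z": -0.12, "ax": 0, "ay": 0, "az": 0, "gripper": 0.022}, {"x": 0, "y": 0, "z": -0.14, "ax": 0, "ay": 0, "az": 0, "gripper": 0.022}, {"x": 0, "y": 0, "z": -0.14, "ax": 0, "ay": 0, "az": 0, "gripper": 0.022}, {"x": 0, "y": 0, "z": -0.14, "ax": 0, "ay": 0, "az": 0, "gripper": 0.022}])

```text
time: 33.4
ee_pos: [609.7, -78.8, 237.8]
orientation: [0.643, 0.766, 0.001, 0.002]
ft_force: [0.5, 0.1, -1.0]
finger_gap: 22.1
grasp_force: 0.0
```

Run:
```python
from well import *
for i in range(4): im,c=cap('wrist','w20.png')
M=np.array([607.9,-78.3,0]); print([proj(c,M+[0,0,z]).round(1).tolist() for z in(127,130)])
u,v=proj(c,M+[0,0,130]).astype(int); h=cv2.cvtColor(im,cv2.COLOR_RGB2HSV)[v-60:v+60,u-60:u+60]
y=((abs(h[...,0].astype(int)-27)<6)&(h[...,1]>150)&(h[...,2]>130)).astype(np.uint8); k,l,st,ct=cv2.connectedComponentsWithStats(y); print([(ct[i]+[u-60,v-60]).round(1) for i in range(1,k)])
print(r.hand_in())
```

```text
[[325.3, 203.4], [325.3, 204.7]]
[array([325. , 207.5])]
the job is handed in; nothing more can be done
None
```

I handed the job in at about 34 s of the 72 s, and the hand-in gave no verdict. The dial is at mark 6; the wax bottle was stood upright on the chest top, let go, taken afresh from above and lowered into the middle well, where a light touch on the cap indicates it sits on the bottom.

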